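# Put away the laundry peg tray under the bench shelf

## Task

Stand the red pinch bowl upright on the floor of the aluminium peg tray, in the free space beside the ramekin of pegs. Then slide the loaded tray, kept about level so that nothing tips or spills, into the pair of runners under the white shelf until it is fully home against the end stops, and let go. Leave everything else on the bench and on the shelf where it is.

Things in the scene. Friction and masses are not known exactly. Their poses are not given: they have to be found in the camera images.
- tray: Loose aluminium tray, 0.18 kg empty, about 0.4 kg loaded. Origin: centre of its underside; z up; x = the way it slides in, so the front with the handle looks to -x. 160 mm (x) by 192 mm (y), 28 mm high, floor and walls 3 mm thick. Both sides have a flat rim out to y = +-110 mm, 25 to 28 mm above the underside, all 160 mm long. Starts before the shelf's mouth, turned up to 30 degrees.
- handle (a point): Grip point of the tray's dark wooden stub handle; axes as the tray's, whose frame has it at x = -113.5, y = 0, z = 27 mm. The handle is a bar sticking out along -x from the front wall (x = -80 to -125 mm), 16 mm wide (y), 26 mm tall (z = 14 to 40 mm). Held here the loaded tray droops at its far end unless gripped hard (60 N).
- rack: White steel shelf, fixed. Origin: centre of its footprint; z up; x = the way the tray slides in; its mouth looks to -x. Deck 220 mm (x) by 280 mm (y), 122 to 150 mm above the bench, front edge at x = -110 mm. Four 18 mm square legs outside y = +-116 mm. With the tray home the handle's end stands 5 mm out from under the deck, so a gripper there must lean back about 40 degrees.
- mouth (a point): Mouth, midway between the two C-shaped runners, level with their ledges: x = -106, y = 0, z = 45 mm in the rack's frame; axes as the rack's. The tray's rims slide in resting on the ledges (top 45 mm above the bench), under lips at 63 mm, between webs at y = +-113.5 mm (3.5 mm play a side). The first 25 mm flare: 9 mm outward, 7 mm down, 10 mm up. Ledges and lips are 11 mm deep.
- home (a point): Where the tray's origin lies when the tray is fully home, its rims against the end stops and resting on the ledges: x = +10, y = 0, z = 20 mm in the rack's frame; axes as the rack's. Along this x axis the tray moves in.
- ramekin: White ceramic ramekin standing on the tray's floor in the half at the tray's -y side, four pegs in it, 90 mm across at the rim, 88 mm at the foot, 42 mm high, 0.13 kg; origin at the centre of its underside, z up.
- bowl: Red silicone pinch bowl, loose on the bench, 62 mm across (sides upright from 18 mm up), 32 mm high, wall 4 mm, foot 46 mm across, 0.03 kg; origin at the centre of its underside, z up.
- peg1: Wooden spring clothes peg, 60 x 9.5 x 12 mm, lying in the ramekin (lower layer); origin at the middle of its underside, x along it.
- peg2: Wooden spring clothes peg, 60 x 9.5 x 12 mm, lying in the ramekin (lower layer); origin at the middle of its underside, x along it.
- peg3: Wooden spring clothes peg, 60 x 9.5 x 12 mm, lying in the ramekin (upper, crosswise layer); origin at the middle of its underside, x along it.
- peg4: Wooden spring clothes peg, 60 x 9.5 x 12 mm, lying in the ramekin (upper, crosswise layer); origin at the middle of its underside, x along it.
- tub: Bystander: green plastic tub with lid, 108 x 158 x 90 mm, on the shelf's deck; origin at the centre of its underside.
- jar: Bystander: amber glass jar with wooden lid, 54 mm across, 85 mm high, on the shelf's deck; origin at the centre of its underside.
- stopper: Bystander: glass cruet stopper standing on its head on the bench, 34 mm across, 42 mm high; origin at the centre of its underside. It stands near the red bowl.
- cruet: Bystander: green glass cruet, 72 mm across, 122 mm high, at the back of the bench; origin at the centre of its underside.
- bucket: Bystander: aluminium peg bucket, 104 mm across, 110 mm high, with a wire bail and spring clip up to 208 mm, at the back of the bench; origin at the centre of its underside.
- brush: Bystander: wooden scrubbing brush lying at the back of the bench, 130 x 48 x 38 mm; origin at the centre of its underside.
- detergent: Bystander: blue detergent bottle, 80 mm across, 180 mm high, at the right of the bench; origin at the centre of its underside.

How it is judged:
On the way, in this order (a step that is already met when the one before it is completed fails the run):
1. the red bowl stands upright on the tray's floor beside the ramekin, released, while the tray is still out on the bench (x of bowl in the frame of tray between -0.048 and 0.048 m and y of bowl in the frame of tray between -0.064 and 0.064 m and z of bowl in the frame of tray between -0.001 and 0.009 m and angle between bowl's own z axis and vertical below 0.12 rad and contact force between the fingers and bowl below 0.1 N and linear speed of bowl below 0.02 m/s and x of tray in the frame of home below -0.17 m), for 0.2 s.
2. the tray is fully home in the runners with bowl and ramekin standing on it (x of tray in the frame of home between -0.006 and 0.006 m and y of tray in the frame of home between -0.007 and 0.007 m and z of tray in the frame of home between -0.005 and 0.005 m and angle between the x axis of tray and the x axis of rack, either way round below 0.06 rad and angle between tray's own z axis and vertical below 0.05 rad and x of bowl in the frame of tray between -0.048 and 0.048 m and y of bowl in the frame of tray between -0.064 and 0.064 m and z of bowl in the frame of tray between -0.001 and 0.009 m and angle between each of bowl, ramekin's own z axis and vertical below 0.12 rad and x of ramekin in the frame of tray between -0.034 and 0.034 m and y of ramekin in the frame of tray between -0.05 and 0.05 m and z of ramekin in the frame of tray between -0.001 and 0.009 m), for 0.2 s.
At the end, for the whole second after the job is handed in: Tray at rest in the runners within 6 mm of home along the slide, 7 mm sideways, 5 mm in height, turned and tilted under 3 degrees; bowl and ramekin upright (7 degrees) on its floor inside its walls; all four pegs in the ramekin; tray, bowl and ramekin at rest, not touched by the gripper (all of step 2 and horizontal distance between each of peg1, peg2, peg3, peg4 and ramekin below 0.032 m and z of peg1 in the frame of ramekin between -0.002 and 0.034 m and z of peg2 in the frame of ramekin between -0.002 and 0.034 m and z of peg3 in the frame of ramekin between -0.002 and 0.034 m and z of peg4 in the frame of ramekin between -0.002 and 0.034 m and linear speed of each of tray, bowl, ramekin below 0.01 m/s and contact force between the fingers and tray below 0.1 N and contact force between the fingers and bowl below 0.1 N and contact force between the fingers and ramekin below 0.1 N).
It fails at once if the tray is tipped more than 17 degrees (angle between tray's own z axis and vertical above 0.3 rad).
It fails at once if the ramekin of pegs is tipped over 30 degrees (angle between ramekin's own z axis and vertical above 0.52 rad).
It fails at once if something standing on the bench or on the shelf (tub, jar, stopper, cruet, bucket, brush, detergent) is shifted by more than 30 mm (distance of any of tub, jar, stopper, cruet, bucket, brush, detergent from where it was at the start of the episode above 0.03 m).
It also fails if it takes over 58 s, if anything falls off the work surface, if the arm or the gripper's body presses on something with over 40 N, if the wrist force passes 120 N, or if a joint passes its speed limit or range.

## Robot

A 7-joint arm with a two-finger parallel gripper is mounted at the origin on the work surface. World frame = base frame: x ahead of the robot, y to its left, z up, the work surface at z = 0. Lengths are in m, angles in rad, forces in N, time in s.
With the tool pointing down it reaches from about 0.35 to 0.9 m from the base axis. Payload 8.1 kg.
Tool frame: the origin (TCP) lies on the centre line of the jaws, within the pads' length; the fingertips stand 11 mm ahead of it and the grasp point (between the pads) lies 8 mm behind it (arm.nose_length is the distance from the TCP to the fingertips, in m); z points along the fingers, y is the line along which they close (so a half turn about z gives the same grasp; the last joint's range is limited). The gripper opens to 92 mm and grips with 3 to 60 N. Pads are 19 mm wide; open, the fingers measure 130 mm over their backs; the gripper's body (75 mm by 190 mm) begins 47 mm behind the grasp point.
Start: joints at [1.205, 0.434, 0.025, 1.573, -0.012, 1.134, -0.075], TCP at [0.162, -0.604, 0.238] pointing down, gripper open.
Joint ranges: [-2.62, 2.62], [-0.44, 2.09], [-1.27, 1.32], [0.08, 2.57], [-1.32, 4.46], [0.12, 2], [-2.74, 2.74]. Speed limits (rad/s): [2.22, 2.22, 3.01, 3.01, 3.14, 3.14, 3.14].

## Interface

Orientations are given as a rotation vector (axis times angle).
In Python, from cell import arm gives the robot as it stands.
- The arm moves only by the tool jog_arm, never from a script. Its argument "moves" is a list of rows, each a list of 4 numbers: the shift along the tool's x, y, z in m, then the turn about the tool's z in rad. In form: [[tx, ty, tz, spin], ...]. A call has 1 to 20 rows; each row is the pose to reach, as a shift and turn from the pose commanded when the call began, along the tool's axes at that moment; what a row does not reach only later rows make up. A row lasts 1/8 s, in which the tool goes at most 62.5 mm and 10.7 degrees, less where a joint would pass 70% of its speed; a pose out of reach is approached as far as the arm can. A call with a gripper value outside its range is refused whole. "hand" is the finger opening in m, from 0 to 0.0918, set as the call begins (left out, the last holds). The fingers move at their own pace and stop on an object; "newtons" is the grip in N (left out, the last holds). Time passes only in rows, so rows that repeat a pose let the fingers close. It gives the time, the measured TCP pose, the force, the opening and the grip force at its end, in the units of the state.
- arm.observe(): the state, without advancing time (a new reading comes with each control period).
- arm.get_image(name): name is "scene" or "top" or "wrist"; returns a dict with "color" (400x640x3 uint8, red, green, blue), "z_map" (400x640 float32, m along the optical axis (not along the pixel's ray), 0 where there is no reading), "fx", "fy", "cx", "cy" (pixels), "rvec" (rotation vector, rad) and "tvec" (3), from world to camera coordinates, as OpenCV has them. Camera axes: x right, y down, z forward; pixel columns grow to the right and rows downward; lengths in m; the calibration is good to about 2 mm. A picture is of the moment at which its call begins.
- arm.sign_off(): hands the job in; it is judged then, once.
The state is a dict: "clock": time; "joints": joint angles; "dq": joint speeds; "joint_efforts": joint torques, N m; "position": TCP position; "ee_rot": TCP orientation; "force": force on the tool from outside, world axes, zero at the start; "ft_torque": the same for the moment, N m; "width": opening from 0.0 (shut) to 1.0 (fully open); "gripper_force": force on a finger pad.
Only numpy, scipy, OpenCV 4.12 (cv2) and the standard library are available. Lean on these libraries where they do the work, as an engineer would, in place of code of your own. Each camera call takes 0.05 s, during which the arm holds its last target. There are 200 camera calls.

## Working session

There is one attempt and no reset: what is moved stays moved. The work goes in short steps, Python scripts to look and compute and a tool call to move; the robot and the scene stay as the last step left them, time stands still between calls to the robot, and variables do not carry over. Pictures are saved under pics/ and viewed, at most 10 in all, crops included, and the job is handed in when it is done.

Besides the shell and the picture viewer there is one more tool, called after "Request:" as a command line: name --pt "numbers of a row" for each row, then --argument value for the rest. jog_arm: Moves the arm, as the interface text tells. Its arguments: {"type":"object","properties":{"moves":{"type":"array"},"hand":{"type":"number"},"newtons":{"type":"number"}},"required":["moves"]}

```bash
mkdir -p pics; ls; python3 - <<'E'
from cell import arm
import cv2,numpy as np
for n in("scene","top"):
    d=arm.get_image(n); np.savez(f"{n}0.npz",**d)
    cv2.imwrite(f"pics/{n}0.png",d["color"][:,:,::-1])
    R=cv2.Rodrigues(np.array(d["rvec"]))[0]; print(n,d["fx"],d["cx"],d["cy"],-R.T@d["tvec"],R.round(2).tolist())
s=arm.observe();print({k:s[k] for k in("clock","position","ee_rot","width","force")},arm.nose_length)
print(cv2.Rodrigues(np.array(s["ee_rot"]))[0].round(3))
E
```

```text
pics
scene 388.73201526367006 327.20411472503895 198.53508718472202 [ 1.12792772 -0.55579575  1.04998214] [[0.65, 0.76, 0.01], [0.62, -0.52, -0.59], [-0.44, 0.39, -0.81]]
top 392.5853811046016 315.48216061127675 197.74817342217952 [ 0.55441008 -0.09395504  1.15959652] [[-0.02, -1.0, 0.01], [-1.0, 0.02, -0.05], [0.05, -0.01, -1.0]]
{'clock': 0.1, 'position': array([ 0.16221451, -0.60315014,  0.23704172]), 'ee_rot': array([-3.11320264e+00, -4.11394225e-01,  5.02129476e-04]), 'width': 1.0007641701698695, 'force': array([-0.51558412,  0.12035834, -0.0991374 ])} 0.011
[[ 0.966  0.26  -0.   ]
 [ 0.26  -0.966  0.001]
 [-0.    -0.001 -1.   ]]
```

View pics/scene0.png

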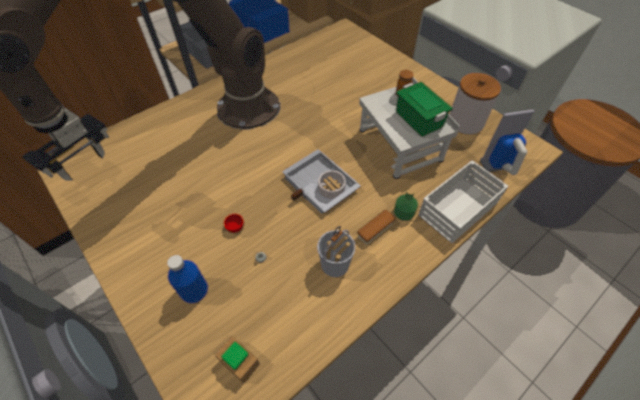

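View pics/top0.png

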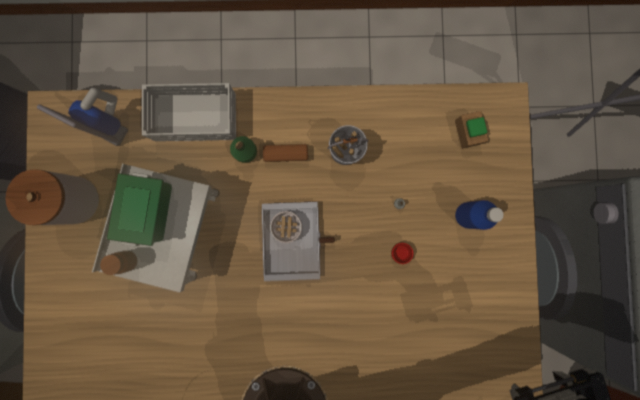

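The top view shows the tray at about (291,241), with its handle to the right and the ramekin at (288,226). The bowl is at (402,253), the stopper at (400,203), and the rack deck is a rotated quad with corners (122,167), (210,187), (182,290) and (95,270). The scene view agrees.

```bash
cat > h.py <<'E'
import numpy as np,cv2
def load(n): return dict(np.load(n))
def cloud(d):
    R=cv2.Rodrigues(np.array(d["rvec"]))[0]; v,u=np.mgrid[:400,:640]; z=d["z_map"]
    P=np.stack([(u-d["cx"])/d["fx"]*z,(v-d["cy"])/d["fy"]*z,z],-1)-d["tvec"]
    return P@R
def ray(d,u,v,h):
    R=cv2.Rodrigues(np.array(d["rvec"]))[0]; c=-R.T@d["tvec"]
    r=R.T@np.array([(u-d["cx"])/d["fx"],(v-d["cy"])/d["fy"],1]); return c+r*(h-c[2])/r[2]
def rect(P):
    (c,s,a)=cv2.minAreaRect((P[:,:2]*1000).astype(np.float32)); return np.round(c,1),np.round(s,1),round(a,2)
def big(m):
    n,l,st,_=cv2.connectedComponentsWithStats(m.astype(np.uint8)); return l==1+st[1:,4].argmax()
E
python3 - <<'E'
from h import *
for n in("top0.npz","scene0.npz"):
    d=load(n);P=cloud(d);H=P[...,2];x,y=P[...,0],P[...,1];ok=d["z_map"]>0
    print(n,"bench z",np.median(H[ok&(abs(x-.4)<.03)&(abs(y+.1)<.5)]))
    hsv=cv2.cvtColor(d["color"],cv2.COLOR_RGB2HSV);h,s,v=cv2.split(hsv)
    deck=big(ok&(abs(H-.15)<.006)&(s<60)&(x>.2)&(x<.75)&(y>.1)&(y<.6));print("deck",deck.sum(),rect(P[deck]),np.median(H[deck]))
    q=cv2.approxPolyDP(cv2.convexHull(np.argwhere(deck)[:,::-1].astype(np.int32)),6,True)[:,0];print([ray(d,*p,.15)[:2].round(3).tolist() for p in q])
    tr=ok&(H>.018)&(H<.034)&(x>.2)&(x<.62)&(y>-.2)&(y<.12)&(s<70);tr=big(tr);print("tray",tr.sum(),rect(P[tr]),np.median(H[tr]))
    red=big(((h<6)|(h>174))&(s>180)&(v>60));p=P[red];print("red",red.sum(),rect(p),p[:,2].min(),p[:,2].max())
    top=p[p[:,2]>.027];print("rim",len(top),cv2.minEnclosingCircle((top[:,:2]*1000).astype(np.float32)))
    hd=ok&(H>.032)&(H<.046)&(abs(x-.43)<.08)&(y<-.05)&(y>-.22)&(s>90);print("handle",hd.sum(), rect(P[hd]) if hd.sum() else 0, P[hd].mean(0) if hd.sum() else 0)
    st=ok&(H>.015)&(H<.06)&(abs(x-.53)<.06)&(abs(y+.33)<.08);print("stopper",st.sum(),P[st].mean(0) if st.sum() else 0)
    rk=ok&(H>.038)&(H<.05)&(x>.38)&(x<.56)&(y>-.08)&(y<.1);print("ram",rk.sum(),cv2.minEnclosingCircle((P[rk][:,:2]*1000).astype(np.float32)) if rk.sum() else 0)
E
```

```text
top0.npz bench z 0.003320313318374158
deck 5038 (array([535.9, 312.4]), array([220. , 279.8]), 74.78) 0.15151416152012614
[[0.643, 0.172], [0.374, 0.245], [0.418, 0.407], [0.47, 0.445], [0.696, 0.382]]
tray 464 (array([516. , -32.6]), array([166.2, 166.5]), 89.34) 0.030239917265171855
red 346 (array([ 482.9, -232.1]), array([305.7,  57.4]), 73.27) 0.0004954343911221709 1.159596522407677
rim 82 ((494.5462951660156, -235.5727996826172), 153.75076293945312)
handle 85 (array([ 490. , -135.2]), array([40.1, 14.6]), 89.02) [ 0.4901656  -0.13517478  0.04093898]
stopper 48 [ 0.5316131  -0.34934489  0.0261271 ]
ram 118 ((528.9312133789062, -17.988433837890625), 45.25027084350586)
scene0.npz bench z 0.0008996879004385667
deck 2068 (array([538.8, 315. ]), array([223.4, 286.8]), 75.09) 0.1502589155414583
[[0.701, 0.386], [0.645, 0.173], [0.377, 0.248], [0.418, 0.384]]
tray 752 (array([490.1, -31.6]), array([224.9, 171.7]), 1.05) 0.027522097879027933
red 266 (array([ 448.9, -350.5]), array([57.2, 61.5]), 65.75) -0.001909475650161983 0.0347262998306855
rim 58 ((449.8209533691406, -347.711669921875), 30.713436126708984)
handle 53 (array([ 492.8, -133.8]), array([16.3, 38.3]), 2.71) [ 0.49357802 -0.13550144  0.03844444]
stopper 50 [ 0.47837174 -0.34859108  0.02610661]
ram 94 ((531.197265625, -16.830463409423828), 45.99310302734375)
```

```bash
python3 - <<'E'
from h import *
for n in("top0.npz","scene0.npz"):
    d=load(n);P=cloud(d);H=P[...,2];x,y=P[...,0],P[...,1];ok=d["z_map"]>0
    hsv=cv2.cvtColor(d["color"],cv2.COLOR_RGB2HSV);h,s,v=cv2.split(hsv)
    red=big(ok&((h<8)|(h>172))&(s>150)&(v>50)&(abs(x-.45)<.07)&(abs(y+.35)<.08));c,r=cv2.minEnclosingCircle(np.argwhere(red)[:,::-1].astype(np.float32))
    e=cv2.fitEllipse(np.argwhere(red&~cv2.erode(red.astype(np.uint8),np.ones((3,3))).astype(bool))[:,::-1].astype(np.float32))
    print(n,"bowl",red.sum(),rect(P[red]),ray(d,*e[0],.032 if n[0]=="t" else .022).round(4),e)
    st=ok&(H>.012)&(H<.06)&(abs(x-.59)<.07)&(abs(y+.35)<.08);print("stopper",st.sum(),P[st].mean(0) if st.sum() else 0)
    # tray: all non-bench pts in window above 18mm & outline on plane .028
    m=ok&(H>.017)&(H<.034)&(x>.36)&(x<.62)&(y>-.13)&(y<.07)&(s<75)
    print("tray",rect(P[m]))
    for lo,hi,nm in((.375,.385,'nearrim'),(.59,.604,'farrim')):
        k=m&(x>lo-.02)&(x<hi+.02)
        if k.sum()>10: print(nm,k.sum(),P[k].min(0),P[k].max(0))
    pts=P[m]
    for yb in np.arange(-.1,.05,.03):
        k=pts[(abs(pts[:,1]-yb)<.008)]; print(round(yb,2),np.percentile(k[:,0],[1,99]).round(4) if len(k)>4 else 0,end=' ; ')
    for xb in np.arange(.39,.6,.04):
        k=pts[(abs(pts[:,0]-xb)<.012)]; print(round(xb,2),np.percentile(k[:,1],[1,99]).round(4) if len(k)>4 else 0,end=' ; ')
    print()
E
python3 - <<'E'
import cv2
a=cv2.imread('pics/top0.png')[150:310,230:430];cv2.imwrite('pics/topc.png',cv2.resize(a,(750,600),interpolation=cv2.INTER_CUBIC))
E
```

```text
top0.npz bowl 374 (array([ 445.8, -350.3]), array([63.1, 59.9]), 42.02) [ 0.4461 -0.3495  0.032 ] ((402.12921142578125, 253.15548706054688), (19.706836700439453, 21.23723602294922), 94.9769058227539)
stopper 67 [ 0.59008086 -0.34880257  0.01855908]
tray (array([488.7, -32.4]), array([220.1, 165.4]), 0.81)
nearrim 362 [ 0.3778358  -0.11064763  0.01845968] [0.40431002 0.04907382 0.03398557]
farrim 341 [ 0.57186029 -0.10901211  0.02125199] [0.59902125 0.04973292 0.03383781]
-0.1 [0.3808 0.5979] ; -0.07 [0.3813 0.5986] ; -0.04 [0.3789 0.5964] ; -0.01 [0.38  0.597] ; 0.02 [0.3781 0.5976] ; 0.05 [0.3798 0.5951] ; 0.39 [-0.1103  0.0465] ; 0.43 [-0.1115  0.0486] ; 0.47 [-0.1152  0.0485] ; 0.51 [-0.113   0.0505] ; 0.55 [-0.1108  0.0497] ; 0.59 [-0.1088  0.0493] ; 
scene0.npz bowl 291 (array([ 451.6, -348.6]), array([58.7, 62.8]), 87.77) [ 0.4481 -0.3484  0.022 ] ((233.3446044921875, 222.8584442138672), (17.374744415283203, 18.741844177246094), 64.83151245117188)
stopper 51 [ 0.59650324 -0.3501299   0.02139513]
tray (array([490.1, -31.6]), array([224.9, 171.7]), 1.05)
nearrim 242 [ 0.37669771 -0.10987129  0.01701164] [0.40474019 0.05239061 0.03394349]
farrim 275 [ 0.57014001 -0.10769734  0.01713042] [0.60324163 0.05487565 0.03378845]
-0.1 [0.3824 0.5997] ; -0.07 [0.381  0.6015] ; -0.04 [0.383  0.5997] ; -0.01 [0.3809 0.5991] ; 0.02 [0.3804 0.5996] ; 0.05 [0.3819 0.5963] ; 0.39 [-0.1082  0.0483] ; 0.43 [-0.1104  0.0512] ; 0.47 [-0.1108  0.0521] ; 0.51 [-0.1172  0.0521] ; 0.55 [-0.1074  0.0549] ; 0.59 [-0.1068  0.0534] ;
```

View pics/topc.png

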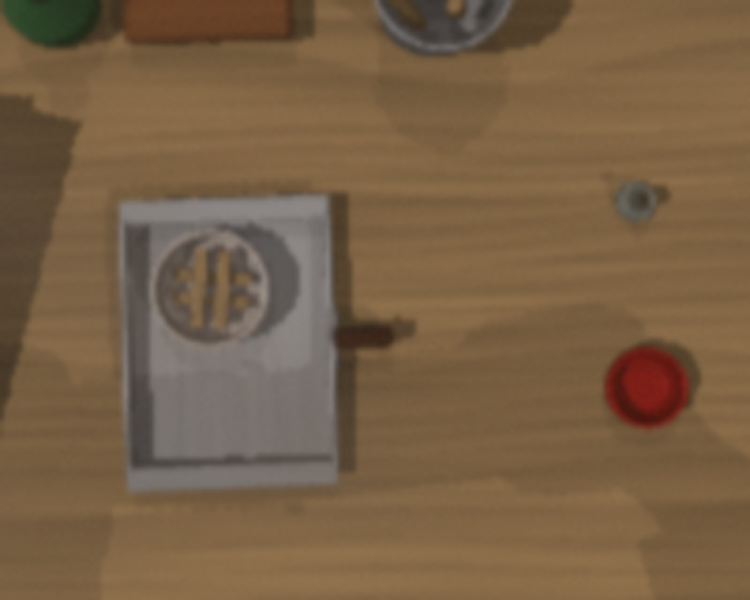

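The crop shows the tray turned about 1°, with the ramekin in its far half. The near half is free, the handle is at right (365,337), the red bowl at (648,387) and the stopper at (637,200). Measured values:

| Item | Position / yaw |
|---|---|
| Tray centre | (.4895,-.031), yaw 91° |
| Bowl | (.447,-.349) |
| Rack centre | (.537,.3135), yaw 75° |

I'll go to the bowl first.

Request:
jog_arm --pt "0.03 -0.015 0.01 0.06" --pt "0.08 -0.04 0.03 0.12" --pt "0.13 -0.066 0.05 0.18" --pt "0.18 -0.092 0.07 0.245" --pt "0.23 -0.118 0.09 0.245" --pt "0.28 -0.142 0.11 0.245" --pt "0.32 -0.162 0.13 0.245" --pt "0.3416 -0.1722 0.14 0.245" --pt "0.3416 -0.1722 0.15 0.245" --pt "0.3416 -0.1722 0.15 0.245" --hand 0.0918 --newtons 10

```text
clock: 1.35
position: [0.4459, -0.3492, 0.0869]
ee_rot: [-3.141, -0.026, 0.003]
force: [-0.3, 0.5, 0.1]
width: 0.998
gripper_force: 0.0
```

```bash
python3 - <<'E'
from cell import arm
from h import *
s=arm.observe();print(s["position"],cv2.Rodrigues(np.array(s["ee_rot"]))[0].round(3).tolist(),s["clock"])
d=arm.get_image("wrist");np.savez("w1.npz",**d);P=cloud(d);h,sa,v=cv2.split(cv2.cvtColor(d["color"],cv2.COLOR_RGB2HSV))
red=big(((h<8)|(h>172))&(sa>150)&(v>40));p=P[red&(d["z_map"]>0)];print(red.sum(),rect(p),np.percentile(p[:,2],[2,98]))
ys,xs=np.where(red);print(xs.min(),xs.max(),ys.min(),ys.max())
E
```

```text
[ 0.44592081 -0.34917534  0.08688035] [[1.0, 0.017, -0.002], [0.017, -1.0, 0.0], [-0.002, -0.0, -1.0]] 1.35
6877 (array([ 447.3, -349.8]), array([63.4, 60.3]), 70.0) [0.00228515 0.03195092]
271 367 170 258
```

Request:
jog_arm --pt "0.001 0 0.03 0" --pt "0.001 0 0.058 0" --pt "0.001 0 0.068 0" --pt "0.001 0 0.068 0"

```text
clock: 1.9
position: [0.4478, -0.3492, 0.0198]
ee_rot: [-3.141, -0.026, 0.001]
force: [-0.0, 0.1, 0.0]
width: 1.002
gripper_force: 0.0
```

Request:
jog_arm --pt "0 0 0 0" --pt "0 0 0 0" --pt "0 0 0 0" --pt "0 0 0 0" --pt "0 0 -0.02 0" --pt "0 0 -0.06 0" --pt "0 0 -0.09 0" --pt "0 0 -0.1 0" --hand 0.03 --newtons 8

```text
clock: 2.9
position: [0.4493, -0.3491, 0.1215]
ee_rot: [3.14, 0.028, 0.004]
force: [0.5, 0.3, -1.3]
width: 0.661
gripper_force: 8.0
```

Request:
jog_arm --pt "0 -0.02 0 0" --pt "0 -0.06 0 0" --pt "0 -0.11 0 0" --pt "-0.002 -0.16 0 0" --pt "-0.003 -0.21 0 0" --pt "-0.004 -0.255 0 0" --pt "-0.004 -0.29 0 0" --pt "-0.004 -0.308 0 0" --pt "-0.004 -0.312 0 0" --pt "-0.004 -0.312 0.01 0" --pt "-0.004 -0.312 0.03 0" --pt "-0.004 -0.312 0.05 0" --pt "-0.004 -0.312 0.06 0" --pt "-0.004 -0.312 0.06 0"

```text
clock: 4.65
position: [0.4382, -0.0372, 0.0589]
ee_rot: [3.141, 0.026, -0.003]
force: [1.2, -0.3, -0.8]
width: 0.657
gripper_force: 8.0
```

```bash
python3 - <<'E'
from cell import arm
from h import *
d=arm.get_image("top");np.savez("t2.npz",**d);w=arm.get_image("wrist")
cv2.imwrite("pics/w2.png",w["color"][:,:,::-1]);print(arm.observe()["position"])
E
```

```text
[ 0.43910555 -0.03694847  0.05987363]
```

View pics/w2.png

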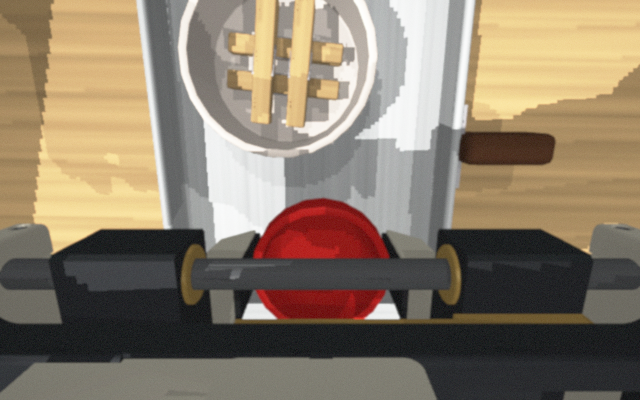

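The wrist view shows the bowl held over the free half of the tray, centred at about (320,260). There is clear space to the ramekin at (278,70).

Request:
jog_arm --pt "0 0 0.015 0" --pt "0 0 0.03 0" --pt "0 0 0.0355 0" --pt "0 0 0.0355 0" --pt "0 0 0.0355 0"

```text
clock: 5.38
position: [0.4394, -0.0367, 0.0248]
ee_rot: [3.141, 0.028, 0.001]
force: [0.0, 0.4, -0.0]
width: 0.66
gripper_force: 8.0
```

Request:
jog_arm --pt "0 0 0 0" --pt "0 0 0 0" --pt "0 0 0 0" --pt "0 0 -0.03 0" --pt "0 0 -0.08 0" --pt "0 0 -0.12 0" --pt "0 0 -0.12 0" --hand 0.08

```text
clock: 6.25
position: [0.4409, -0.0367, 0.1469]
ee_rot: [3.141, 0.028, 0.009]
force: [-0.6, -0.2, -1.2]
width: 0.867
gripper_force: 0.0
```

```bash
python3 - <<'E'
from cell import arm
from h import *
s=arm.observe();print(s["position"],cv2.Rodrigues(np.array(s["ee_rot"]))[0].round(3).tolist(),s["joints"])
for n in("scene","top"):
    d=arm.get_image(n);np.savez(n+"3.npz",**d);P=cloud(d);H=P[...,2];x,y=P[...,0],P[...,1];ok=d["z_map"]>0
    h,sa,v=cv2.split(cv2.cvtColor(d["color"],cv2.COLOR_RGB2HSV))
    red=ok&((h<8)|(h>172))&(sa>150)&(v>40)&(abs(x-.44)<.06)&(abs(y+.04)<.06);p=P[red];print(n,len(p),rect(p) if len(p)>9 else 0,np.percentile(p[:,2],[2,98]) if len(p) else 0)
    hd=ok&(H>.032)&(H<.046)&(abs(x-.49)<.04)&(y<-.1)&(y>-.22)&(sa>90);print("handle",hd.sum(),rect(P[hd]))
    m=ok&(H>.017)&(H<.034)&(x>.36)&(x<.62)&(y>-.13)&(y<.07)&(sa<75);print("tray",rect(P[m]))
E
```

```text
[ 0.44093506 -0.0366551   0.1469492 ] [[1.0, 0.018, 0.006], [0.018, -1.0, -0.0], [0.006, 0.0, -1.0]] [ 0.05343053  0.25561848 -0.10948249  2.11023514  0.04013498  0.77168273
 -1.63440146]
scene 210 (array([440. , -38.2]), array([54.7, 62.6]), 51.92) [0.00478493 0.03698023]
handle 52 (array([ 493.6, -135. ]), array([39.6, 14.9]), 83.99)
tray (array([489.4, -31.3]), array([224.6, 170.7]), 1.09)
top 30 (array([459.6, -38.4]), array([31.6, 11.3]), 88.0) [0.00578632 0.03810418]
handle 86 (array([ 490. , -135.1]), array([40. , 14.5]), 88.96)
tray (array([530.4, -31.7]), array([136.9, 165.3]), 0.9)
```

Request:
jog_arm --pt "0.005 0.02 0 -0.15" --pt "0.015 0.045 0 -0.32" --pt "0.025 0.07 0 -0.5" --pt "0.04 0.09 0 -0.67" --pt "0.05 0.108 0 -0.85" --pt "0.05 0.108 0 -1.03" --pt "0.05 0.108 0 -1.21" --pt "0.05 0.108 0.02 -1.39" --pt "0.05 0.108 0.04 -1.55" --pt "0.05 0.108 0.06 -1.571" --pt "0.05 0.108 0.06 -1.571" --hand 0.05

```text
clock: 7.72
position: [0.4888, -0.1433, 0.0817]
ee_rot: [-2.198, -2.238, 0.004]
force: [-0.1, 0.7, 0.2]
width: 0.544
gripper_force: 0.0
```

```bash
python3 - <<'E'
from cell import arm
from h import *
s=arm.observe();print(s["position"],cv2.Rodrigues(np.array(s["ee_rot"]))[0].round(3).tolist(),s["joints"].round(3))
d=arm.get_image("wrist");np.savez("w4.npz",**d);cv2.imwrite("pics/w4.png",d["color"][:,:,::-1]);P=cloud(d);H=P[...,2];x,y=P[...,0],P[...,1];ok=d["z_map"]>0
h,sa,v=cv2.split(cv2.cvtColor(d["color"],cv2.COLOR_RGB2HSV))
hd=ok&(H>.034)&(H<.046)&(abs(x-.49)<.05)&(y<-.1)&(y>-.22)&(sa>90);print("handle",hd.sum(),rect(P[hd]))
E
```

```text
[ 0.48882807 -0.14328412  0.08172464] [[-0.018, 1.0, -0.005], [1.0, 0.018, 0.002], [0.002, -0.005, -1.0]] [ 0.464  0.478 -0.376  1.995  0.258  0.719 -0.052]
handle 1888 (array([ 489.5, -131.1]), array([15.9, 44. ]), 0.47)
```

View pics/w4.png

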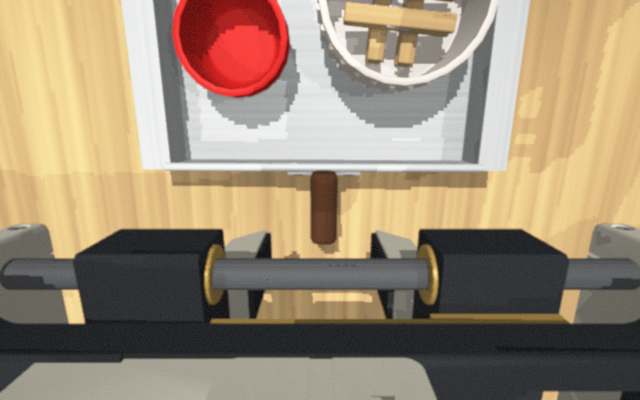

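The wrist view shows the handle at (322,207), centred between the fingers, with the bowl and ramekin standing in the tray. I'll descend and grip hard.

Request:
jog_arm --pt "-0.002 0.001 0.025 0" --pt "-0.002 0.001 0.05 0" --pt "-0.002 0.001 0.0625 0" --pt "-0.002 0.001 0.0625 0"

```text
clock: 8.28
position: [0.4916, -0.1455, 0.0215]
ee_rot: [-2.201, -2.241, 0.001]
force: [-0.3, -0.4, 0.0]
width: 0.545
gripper_force: 0.0
```

Request:
jog_arm --pt "0 0 0 0" --pt "0 0 0 0" --pt "0 0 0 0" --pt "0 0 0 0" --pt "0 0 0 0" --hand 0.0 --newtons 60

```text
clock: 8.9
position: [0.4918, -0.1459, 0.022]
ee_rot: [2.201, 2.241, -0.0]
force: [-3.0, -0.7, 6.1]
width: 0.171
gripper_force: 60.0
```

Request:
jog_arm --pt "0 0 -0.003 0" --pt "0 0 -0.008 0" --pt "0 0 -0.014 0" --pt "0 0 -0.02 0" --pt "0 0 -0.025 0" --pt "0 0 -0.028 0" --pt "0 0 -0.028 0" --pt "0 0 -0.028 0"

```text
clock: 9.9
position: [0.4918, -0.1457, 0.0496]
ee_rot: [-2.201, -2.241, 0.0]
force: [-0.4, -0.1, -4.5]
width: 0.168
gripper_force: 60.0
```

```bash
cat > tr.py <<'E'
from cell import arm
from h import *
s=arm.observe();R=cv2.Rodrigues(np.array(s["ee_rot"]))[0];p=s["position"];print("tcp",p.round(4),R.round(3).tolist(),s["force"],s["ft_torque"])
d=arm.get_image("scene");np.savez("sc.npz",**d);P=cloud(d);H=P[...,2]-.0005;ok=d["z_map"]>0
hs,sa,v=cv2.split(cv2.cvtColor(d["color"],cv2.COLOR_RGB2HSV))
# points in tool-aligned frame (tx along tray x), origin at grip
ax=R[:,0].copy();ax[2]=0;ax/=np.linalg.norm(ax);ay=np.array([-ax[1],ax[0],0])
q=P-p;a=q@ax;b=q@ay
m=ok&(sa<75)&(H>.03)&(H<.075)
for nm,k in(("+y rim",m&(b>.094)&(b<.113)&(a>.03)&(a<.21)),("-y rim",m&(b<-.094)&(b>-.113)&(a>.03)&(a<.21))):
    if k.sum()>15:
        c=np.polyfit(a[k],H[k],1);r=H[k]-np.polyval(c,a[k]);k2=abs(r)<.006;c=np.polyfit(a[k][k2],H[k][k2],1);print(nm,k.sum(),"slope",c[0].round(4),"mid z",np.polyval(c,.117).round(4))
k=ok&(H>.03)&(H<.06)&(sa<75)&(a>.02)&(a<.23)&(abs(b)<.125);print("tray rect",rect(P[k]))
E
python3 tr.py
```

```text
tcp [ 0.4918 -0.1457  0.0496] [[-0.018, 1.0, -0.0], [1.0, 0.018, -0.0], [-0.0, -0.0, -1.0]] [-0.40718649 -0.14174851 -4.4614202 ] [-0.48613217 -0.02774429  0.0126892 ]
+y rim 62 slope 0.0052 mid z 0.0535
-y rim 233 slope -0.0112 mid z 0.0542
tray rect (array([490.8, -28. ]), array([222.4, 162.6]), 0.86)
```

Request:
jog_arm --pt "0.002 -0.001 0.001 0.005" --pt "0.008 -0.002 0.002 0.015" --pt "0.018 -0.005 0.003 0.035" --pt "0.03 -0.008 0.003 0.06" --pt "0.044 -0.012 0.003 0.09" --pt "0.058 -0.016 0.003 0.12" --pt "0.072 -0.02 0.003 0.15" --pt "0.086 -0.024 0.003 0.18" --pt "0.1 -0.028 0.003 0.21" --pt "0.113 -0.031 0.003 0.235" --pt "0.123 -0.034 0.003 0.255" --pt "0.131 -0.036 0.003 0.268" --pt "0.136 -0.038 0.003 0.276" --pt "0.138 -0.0385 0.003 0.28" --pt "0.138 -0.0385 0.003 0.28" --pt "0.138 -0.0385 0.003 0.28"

```text
clock: 11.95
position: [0.4511, -0.0088, 0.0467]
ee_rot: [2.493, 1.911, -0.0]
force: [-0.3, -1.0, -4.2]
width: 0.169
gripper_force: 60.0
```

```bash
python3 tr.py; python3 - <<'E'
from cell import arm
from h import *
a=np.load("sc.npz")["color"][60:230,260:480,::-1];cv2.imwrite("pics/s5.png",cv2.resize(a,(770,595),interpolation=cv2.INTER_CUBIC))
d=arm.get_image("wrist");np.savez("w5.npz",**d);P=cloud(d);z=d["z_map"];ok=z>0
print("range",P[ok].min(0),P[ok].max(0))
u=np.array([np.cos(np.radians(75)),np.sin(np.radians(75)),0]);v=np.array([-u[1],u[0],0]);q=P-[.537,.3135,0];a,b=q@u,q@v
for t in("top","scene"):
    d=arm.get_image(t);P=cloud(d);H=P[...,2];sa=cv2.split(cv2.cvtColor(d["color"],cv2.COLOR_RGB2HSV))[1];q=P-[.537,.3135,0];a,b=q@u,q@v;ok=d["z_map"]>0
    k=ok&(abs(H-.15)<.006)&(sa<60)&(abs(a)<.14)&(abs(b)<.17);print(t,rect(P[k]))
    k=ok&(H>.03)&(H<.12)&(a<-.09)&(a>-.14)&(abs(abs(b)-.12)<.03)&(sa<60);print("rack front parts",k.sum(),[np.round(np.percentile(b[k&(np.sign(b)==g)],[2,50,98]),4).tolist() for g in(1,-1) if (k&(np.sign(b)==g)).sum()>3])
E
```

```text
tcp [ 0.4511 -0.0088  0.0467] [[0.26, 0.966, 0.0], [0.966, -0.26, -0.0], [-0.0, 0.0, -1.0]] [-0.31537859 -1.00220181 -4.20792604] [-0.40572159  0.09420629  0.02099114]
+y rim 113 slope 0.0049 mid z 0.05
-y rim 203 slope -0.0053 mid z 0.0515
tray rect (array([482.1, 105.2]), array([164.2, 225.1]), 74.99)
range [ 0.260201   -0.17720053 -0.00341902] [0.6434344  0.15492422 0.15185953]
top (array([536. , 312.8]), array([220.7, 279.9]), 74.76)
rack front parts 124 [[0.0974, 0.1161, 0.1273], [-0.1298, -0.114, -0.0944]]
scene (array([538.3, 315.4]), array([222.8, 285.2]), 74.42)
rack front parts 172 [[0.0935, 0.1173, 0.1278], [-0.136, -0.1266, -0.1022]]
```

View pics/s5.png

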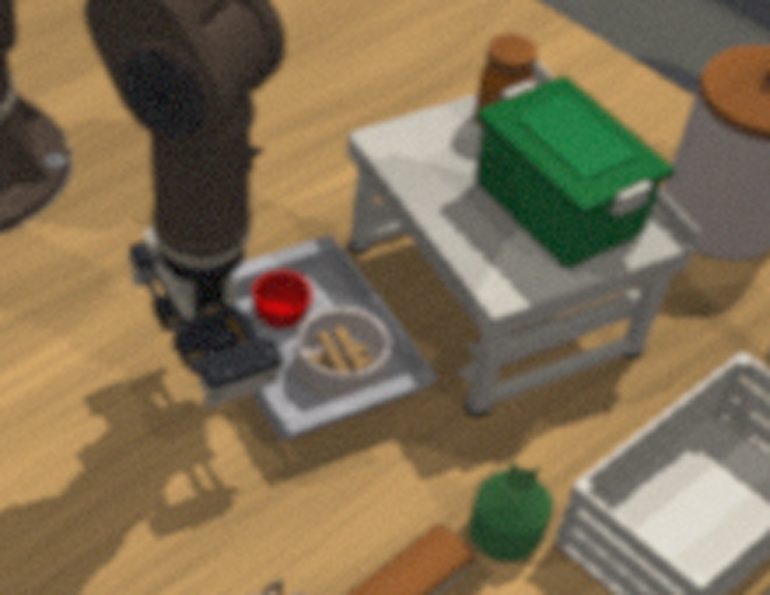

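The scene crop shows the tray held level before the mouth, with the bowl at (282,298) and the ramekin at (345,340) upright. The tray is lined up with the rack axis to within 1 mm, so I'll insert it.

Request:
jog_arm --pt "0.002 0 0 0" --pt "0.006 0 0 0" --pt "0.012 0 0 0" --pt "0.019 0 0 0" --pt "0.026 0 0 0" --pt "0.033 0 0 0" --pt "0.04 0 0 0" --pt "0.047 0 0 0" --pt "0.054 0 0 0" --pt "0.061 0 0 0" --pt "0.068 0 0 0" --pt "0.075 0 0 0" --pt "0.081 0 0 0" --pt "0.086 0 0 0" --pt "0.089 0 0 0" --pt "0.09 0 0 0" --pt "0.09 0 0 0"

```text
clock: 14.28
position: [0.4742, 0.0783, 0.0467]
ee_rot: [2.493, 1.912, -0.0]
force: [0.8, 0.2, -3.3]
width: 0.172
gripper_force: 60.0
```

```bash
python3 tr.py
```

```text
tcp [0.4742 0.0783 0.0467] [[0.259, 0.966, -0.0], [0.966, -0.259, -0.0], [-0.0, -0.0, -1.0]] [ 0.76947423  0.21191892 -3.3386177 ] [-0.4430019   0.05411906  0.01590006]
+y rim 94 slope -0.008 mid z 0.0507
-y rim 178 slope 0.0292 mid z 0.0527
tray rect (array([514.5, 186.9]), array([184.3, 254.5]), 85.78)
```

Request:
jog_arm --pt "0.002 0 0 0" --pt "0.006 0 0 0" --pt "0.012 0 0 0" --pt "0.019 0 0 0" --pt "0.026 0 0 0" --pt "0.033 0 0 0" --pt "0.04 0 0 0" --pt "0.047 0 0.0005 0" --pt "0.054 0 0.001 0" --pt "0.061 0 0.001 0" --pt "0.068 0 0.0015 0" --pt "0.075 0 0.002 0" --pt "0.081 0 0.002 0" --pt "0.085 0 0.002 0" --pt "0.087 0 0.002 0" --pt "0.087 0 0.002 0"

```text
clock: 16.32
position: [0.4968, 0.1625, 0.0447]
ee_rot: [2.493, 1.912, -0.0]
force: [-0.6, -0.6, -3.8]
width: 0.173
gripper_force: 60.0
```

```bash
python3 - <<'E'
from cell import arm
from h import *
d=arm.get_image("scene");a=d["color"][40:210,280:500,::-1];cv2.imwrite("pics/s6.png",cv2.resize(a,(770,595),interpolation=cv2.INTER_CUBIC))
s=arm.observe();print(s["position"],s["joints"].round(3),s["force"],s["ft_torque"])
E
```

```text
[0.49676775 0.16229546 0.04469251] [-0.224  0.536 -0.262  2.001  0.227  0.632 -0.897] [-0.21752513 -0.23267423 -3.89406238] [-0.46873015  0.07559862  0.01788011]
```

View pics/s6.png

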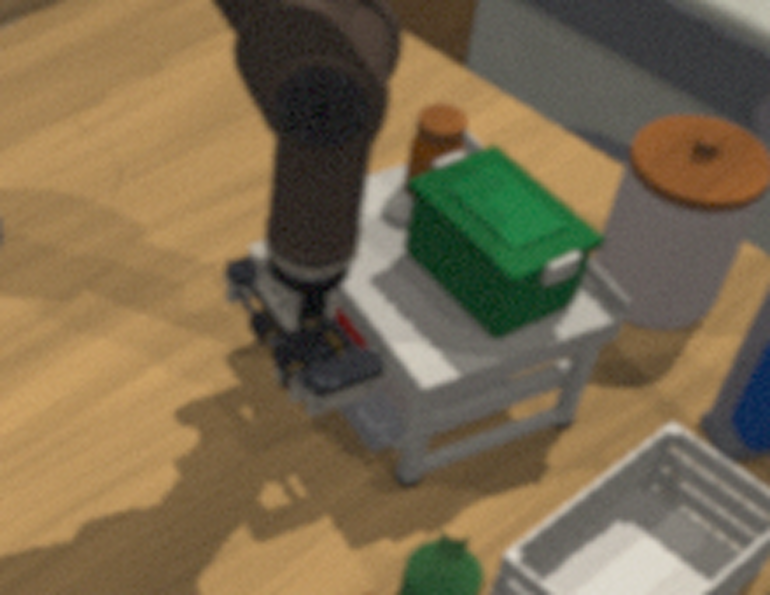

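The tray is in the runners under the deck, with the gripper just outside it at (310,350). I'll release and back off.

Request:
jog_arm --pt "0 0 0.001 0" --pt "0 0 0.001 0" --pt "0 0 0.001 0"

```text
clock: 16.75
position: [0.4968, 0.1624, 0.0437]
ee_rot: [2.493, 1.912, -0.0]
force: [-0.1, -0.6, -2.7]
width: 0.169
gripper_force: 60.0
```

Request:
jog_arm --pt "0 0 0 0" --pt "0 0 0 0" --pt "-0.01 0 0 0" --pt "-0.04 0 0 0" --pt "-0.07 0 0 0" --pt "-0.07 0 0 0" --hand 0.045

```text
clock: 17.5
position: [0.4778, 0.0916, 0.0436]
ee_rot: [2.496, 1.907, -0.003]
force: [-0.1, 1.0, 0.7]
width: 0.488
gripper_force: 0.0
```

```bash
cat > look.py <<'E'
from cell import arm
from h import *
u=np.array([np.cos(np.radians(75)),np.sin(np.radians(75)),0]);v=np.array([-u[1],u[0],0]);C=np.array([.5375,.315,0])
s=arm.observe();p=s["position"]-C;R=cv2.Rodrigues(np.array(s["ee_rot"]))[0];print("clock",s["clock"],"tcp rack",(p@u).round(4),(p@v).round(4),p[2].round(4),"toolz in rack",(R[:,2]@u).round(3),(R[:,2]@v).round(3),R[2,2].round(3),"j",s["joints"].round(3),"F",s["force"].round(1))
for n in("wrist","top","scene"):
    d=arm.get_image(n);np.savez("l_"+n,**d);P=cloud(d);sa=cv2.split(cv2.cvtColor(d["color"],cv2.COLOR_RGB2HSV))[1];q=P-C;a,b,H=q@u,q@v,P[...,2]
    k=(d["z_map"]>0)&(H>.048)&(H<.07)&(abs(b)<.02)&(a>-.21)&(a<-.1)&(sa>90)
    if k.sum()>8: print(n,"handle",k.sum(),"end x",np.percentile(a[k],[3,97]).round(4),"y",np.percentile(b[k],[3,50,97]).round(4),"z",np.median(H[k]).round(4))
E
python3 look.py
```

```text
clock 17.5 tcp rack -0.2312 -0.0001 0.0436 toolz in rack -0.002 0.001 -1.0 j [-0.098  0.498 -0.266  2.087  0.232  0.586 -0.793] F [-0.1  1.   0.7]
wrist handle 4899 end x [-0.1645 -0.1272] y [-0.0072  0.0002  0.0074] z 0.0588
scene handle 21 end x [-0.1527 -0.1289] y [-0.0093 -0.0046  0.0042] z 0.0587
```

The handle end is at rack x ≈ −0.165, so 50 mm of travel remain. A vertical gripper would hit the deck with about 25 mm left. I'll first see whether the tool can be made to lean where the arm reaches its limits, starting by moving clear.

Request:
jog_arm --pt "0 0 -0.03 0" --pt "0 0 -0.09 0" --pt "0 0 -0.15 0" --pt "0 0 -0.21 0" --pt "0 0 -0.27 0" --pt "0.02 -0.02 -0.32 0" --pt "0.06 -0.055 -0.35 0" --pt "0.1 -0.09 -0.38 0" --pt "0.14 -0.13 -0.41 0" --pt "0.18 -0.17 -0.41 0" --pt "0.22 -0.21 -0.41 0" --pt "0.26 -0.25 -0.41 0" --pt "0.3 -0.285 -0.41 0" --pt "0.34 -0.32 -0.41 0" --pt "0.38 -0.355 -0.41 0" --pt "0.42 -0.39 -0.41 0" --pt "0.455 -0.42 -0.41 0" --pt "0.472 -0.435 -0.41 0" --pt "0.472 -0.435 -0.41 0" --hand 0.0 --newtons 20

```text
clock: 20.02
position: [0.178, 0.6651, 0.4523]
ee_rot: [-2.488, -1.917, 0.004]
force: [-0.4, -0.3, 0.9]
width: 0.003
gripper_force: 0.0
```

Request:
jog_arm --pt "0.06 0 0 0" --pt "0.12 0 0 0" --pt "0.18 0 0 0" --pt "0.24 0 0 0" --pt "0.3 0 0 0" --pt "0.36 0 0 0" --pt "0.36 0 0 0"

```text
clock: 20.9
position: [0.2438, 0.8367, 0.404]
ee_rot: [-2.477, -1.884, -0.051]
force: [0.9, -0.6, 1.3]
width: 0.002
gripper_force: 0.0
```

```bash
python3 look.py|head -1
```

```text
clock 20.9 tcp rack 0.4279 0.4187 0.404 toolz in rack 0.044 0.003 -0.999 j [-1.375  1.034  0.823  0.091 -0.791  2.001 -1.572] F [ 0.9 -0.6  1.3]
```

Request:
jog_arm --pt "0 0 -0.06 0" --pt "0 0 -0.12 0" --pt "0 0 -0.18 0" --pt "0 0 -0.24 0" --pt "0 0 -0.3 0" --pt "0 0 -0.3 0"

```text
clock: 21.8
position: [0.2306, 0.8123, 0.5243]
ee_rot: [-2.398, -1.83, -0.213]
force: [0.1, 0.6, -0.7]
width: 0.009
gripper_force: 0.0
```

```bash
python3 look.py|head -1
```

```text
clock 21.8 tcp rack 0.4009 0.4252 0.5243 toolz in rack 0.182 0.007 -0.983 j [-1.385  0.892  0.752  0.086 -0.716  2.002 -1.583] F [ 0.1  0.6 -0.7]
```

The tilt works and is in the right direction, now about 10°. I'll continue.

Request:
jog_arm --pt "0 0 -0.06 0" --pt "0 0 -0.12 0" --pt "0 0 -0.18 0" --pt "0 0 -0.24 0" --pt "0 0 -0.3 0" --pt "0 0 -0.36 0" --pt "0 0 -0.36 0"

```text
clock: 22.82
position: [0.2018, 0.7653, 0.6653]
ee_rot: [-2.287, -1.76, -0.409]
force: [-0.3, -0.6, -0.3]
width: 0.005
gripper_force: 0.0
```

```bash
python3 look.py|head -1
```

```text
clock 22.825 tcp rack 0.3481 0.4408 0.6653 toolz in rack 0.353 0.01 -0.935 j [-1.424  0.73   1.014  0.086 -0.944  2.002 -1.583] F [-0.3 -0.6 -0.3]
```

Request:
jog_arm --pt "0 0 -0.06 0" --pt "0 0 -0.12 0" --pt "0 0 -0.18 0" --pt "0 0 -0.24 0" --pt "0 0 -0.3 0" --pt "0 0 -0.36 0" --pt "0 0 -0.42 0" --pt "0 0 -0.48 0"

```text
clock: 23.98
position: [0.1663, 0.6868, 0.804]
ee_rot: [-2.159, -1.678, -0.595]
force: [0.1, -0.2, -0.4]
width: 0.005
gripper_force: 0.0
```

```bash
python3 look.py|head -1
```

```text
clock 23.975 tcp rack 0.263 0.4548 0.804 toolz in rack 0.52 0.019 -0.854 j [-1.478  0.546  1.064  0.086 -0.952  2.002 -1.593] F [ 0.1 -0.2 -0.4]
```

Request:
jog_arm --pt "-0.045 0 0.011 0" --pt "-0.09 0 0.022 0" --pt "-0.137 0 0.033 0" --pt "-0.137 0 0.033 0" --pt "-0.137 0 0.033 0"

```text
clock: 24.75
position: [0.1395, 0.601, 0.7372]
ee_rot: [-2.171, -1.648, -0.599]
force: [0.8, -1.9, 1.5]
width: 0.001
gripper_force: 0.0
```

```bash
python3 look.py|head -1
```

```text
clock 24.75 tcp rack 0.1732 0.4584 0.7372 toolz in rack 0.527 0.016 -0.85 j [-2.455  0.112  1.237  1.005 -0.153  1.542 -1.561] F [ 0.8 -1.9  1.5]
```

The tilt of 32° persists, because the commanded pose follows the reached one. Next I'll return in front of the mouth, high and clear of the shelf.

Request:
jog_arm --pt "-0.015 0.013 0.001 0" --pt "-0.045 0.04 0.002 0" --pt "-0.077 0.069 0.003 0" --pt "-0.109 0.098 0.0045 0" --pt "-0.141 0.127 0.006 0" --pt "-0.173 0.155 0.007 0" --pt "-0.205 0.184 0.0085 0" --pt "-0.237 0.213 0.01 0" --pt "-0.27 0.242 0.011 0" --pt "-0.302 0.27 0.0125 0" --pt "-0.334 0.3 0.014 0" --pt "-0.366 0.328 0.015 0" --pt "-0.4 0.357 0.0165 0" --pt "-0.43 0.386 0.018 0" --pt "-0.46 0.412 0.019 0" --pt "-0.487 0.436 0.02 0" --pt "-0.511 0.458 0.021 0" --pt "-0.511 0.458 0.021 0" --pt "-0.511 0.458 0.021 0"

```text
clock: 27.28
position: [0.4632, 0.0732, 0.4398]
ee_rot: [-2.174, -1.637, -0.599]
force: [-0.0, -0.2, 1.0]
width: 0.005
gripper_force: 0.0
```

```bash
python3 look.py|head -1
```

```text
clock 27.275 tcp rack -0.2528 0.0092 0.4398 toolz in rack 0.53 0.017 -0.848 j [-1.454 -0.417  1.201  1.807 -0.114  1.23  -0.487] F [-0.  -0.2  1. ]
```

```bash
python3 - <<'E'
import numpy as np,cv2
a=np.load("l_scene.npz")["color"][:,:,::-1];cv2.imwrite("pics/s7.png",cv2.resize(a[0:240,150:550],(800,480)))
E
```

```text
(no output)
```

View pics/s7.png

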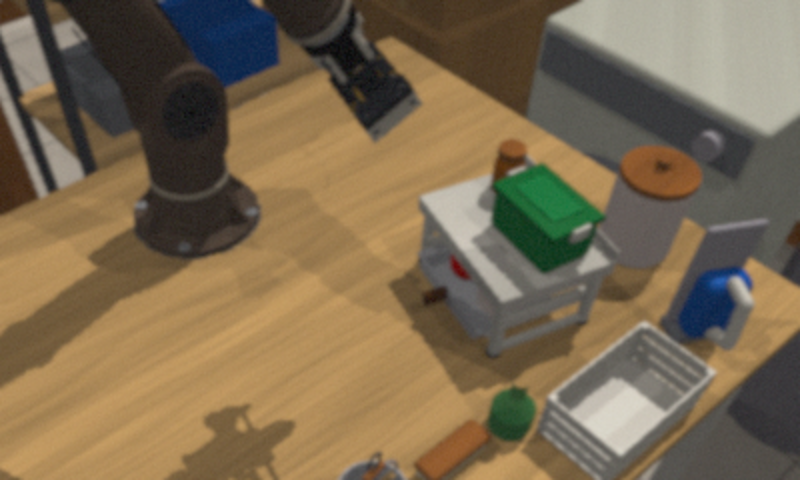

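The scene view shows the gripper at (375,95), tilted and high. The tray handle shows at the mouth at (435,296), with the bowl upright at (460,265). The arm is clear of the shelf items, so I'll descend.

Request:
jog_arm --pt "-0.01 0.001 0.02 0" --pt "-0.03 0.002 0.06 0" --pt "-0.052 0.004 0.104 0" --pt "-0.075 0.006 0.15 0" --pt "-0.098 0.008 0.195 0" --pt "-0.117 0.009 0.233 0" --pt "-0.13 0.009 0.26 0" --pt "-0.135 0.009 0.269 0" --pt "-0.135 0.009 0.269 0"

```text
clock: 28.55
position: [0.39, 0.1145, 0.2228]
ee_rot: [-2.213, -1.649, -0.62]
force: [0.4, -0.2, -0.3]
width: 0.006
gripper_force: 0.0
```

```bash
python3 look.py; python3 -c "
from cell import arm;import cv2,numpy as np
print(cv2.Rodrigues(np.array(arm.observe()['ee_rot']))[0].round(3).tolist())"
```

```text
clock 28.55 tcp rack -0.2318 0.0906 0.2228 toolz in rack 0.514 -0.022 -0.858 j [-1.549 -0.437  1.316  2.348 -0.077  0.634 -0.432] F [ 0.4 -0.2 -0.3]
wrist handle 667 end x [-0.1663 -0.1269] y [-0.0061  0.002   0.0082] z 0.0585
top handle 89 end x [-0.1674 -0.1302] y [-0.0088 -0.0016  0.0058] z 0.0609
scene handle 48 end x [-0.1643 -0.1313] y [-0.0112 -0.0066  0.0034] z 0.0575
[[0.244, 0.957, 0.155], [0.822, -0.289, 0.491], [0.515, 0.008, -0.857]]
```

The arm is held by the j2 and j3 limits in this posture. I'll fit a simple kinematic model to the recorded poses to plan a way out of it.

```bash
cat > kin.py <<'E'
import numpy as np,itertools
from scipy.spatial.transform import Rotation as Ro
from scipy.optimize import least_squares
D=[([1.205,.434,.025,1.573,-.012,1.134,-.075],(.1622,-.6032,.2370),(-3.1132,-.4114,.0005)),
([.05343,.25562,-.10948,2.11024,.04013,.77168,-1.6344],(.44094,-.03666,.14695),(3.141,.028,.009)),
([.464,.478,-.376,1.995,.258,.719,-.052],(.4888,-.1433,.0817),(-2.198,-2.238,.004)),
([-.224,.536,-.262,2.001,.227,.632,-.897],(.4968,.1623,.0447),(2.493,1.912,0)),
([-2.455,.112,1.237,1.005,-.153,1.542,-1.561],(.1395,.601,.7372),(-2.171,-1.648,-.599)),
([-1.454,-.417,1.201,1.807,-.114,1.23,-.487],(.4632,.0732,.4398),(-2.174,-1.637,-.599)),
([-1.478,.546,1.064,.086,-.952,2.002,-1.593],(.1663,.6868,.804),(-2.159,-1.678,-.595)),
([-1.549,-.437,1.316,2.348,-.077,.634,-.432],(.39,.1145,.2228),(-2.213,-1.649,-.62))]
lo=np.array([-2.62,-.44,-1.27,.08,-1.32,.12,-2.74]);hi=np.array([2.62,2.09,1.32,2.57,4.46,2,2.74])
def fk(q,S,P):
    s1,s3,s5,s7=S;d1,d3,d5,d7,o1,o7,o5,o3,a3,a5=P
    ez=np.array([0,0,1.]);ex=np.array([1.,0,0])
    R=Ro.from_euler('ZY',[s1*q[0]+o1,q[1]]);p=d1*ez+R.apply(d3*ez+a3*ex)
    R=R*Ro.from_euler('ZY',[s3*q[2]+o3,q[3]]);p=p+R.apply(d5*ez+a5*ex)
    R=R*Ro.from_euler('ZY',[s5*q[4]+o5,q[5]]);R=R*Ro.from_euler('Z',s7*q[6]+o7);p=p+R.apply(d7*ez);return R,p
def res(P,S):
    r=[]
    for q,p,w in D:
        R,pp=fk(q,S,P);r+=list((pp-p)*1000)+list((R.inv()*Ro.from_rotvec(w)).as_rotvec()*300)
    return r
def fit():
    b=None
    for S in itertools.product((1,-1),repeat=4):
        for o7 in(0,1.57,3.14,-1.57):
            f=least_squares(res,[.33,.4,.4,.2,0,o7,0,0,0,0],args=(S,),loss='soft_l1',max_nfev=60)
            if b is None or f.cost<b[0]:b=(f.cost,S,f.x)
    return b
if __name__=="__main__":
    c,S,P=fit();np.savez("kin.npz",S=S,P=P);print(c,S,P.round(3));print(np.array(res(P,S)).reshape(-1,6).round(1))
E
timeout 300 python3 kin.py
```

```text
205.91650082846706 (-1, -1, -1, -1) [ 0.304  0.535  0.433  0.378 -0.063  1.478  0.01  -0.03  -0.003 -0.009]
[[ -1.6   5.3   1.    0.8   0.8  -0.5]
 [  2.3  14.7  -5.4   0.1   0.2  -2.1]
 [  5.3   8.4  -2.9  -1.9   1.4  -1.5]
 [ -3.2   6.5  -3.1   0.7   3.2  -1.3]
 [ 16.2 -27.7   4.6  12.   -1.1   4.5]
 [-21.2  -2.8   5.4  10.2  -2.6   2. ]
 [  0.2   1.6  -0.5  14.8  -0.3   8.9]
 [-16.8   1.6   0.9   9.8  -0.2   0.2]]
```

```bash
cat > plan.py <<'E'
from kin import *
import kin
def fk2(q,S,P):
    s1,s3,s5,s7=S;d1,d3,d5,d7,o1,o7,o5,o3,a3,a5,b1,b3,b5=P
    R=Ro.from_euler('ZY',[s1*q[0]+o1,q[1]]);p=np.array([0,0,d1])+R.apply([a3,b1,d3])
    R=R*Ro.from_euler('ZY',[s3*q[2]+o3,q[3]]);p=p+R.apply([a5,b3,d5])
    R=R*Ro.from_euler('ZY',[s5*q[4]+o5,q[5]]);p=p+R.apply([0,b5,d7]);return R*Ro.from_euler('Z',s7*q[6]+o7),p
k=np.load("kin.npz");S=k["S"]
kin.fk=fk2
f=least_squares(res,list(k["P"])+[0,0,0],args=(S,));P=f.x
FK=lambda q:fk2(q,S,P)
def ik(q,p,R,wr=.3):
    f=lambda x:np.r_[(FK(x)[1]-p),(FK(x)[0].inv()*R).as_rotvec()*wr,(x-q)*1e-3]
    q=np.clip(q,lo+1e-6,hi-1e-6);return least_squares(f,q,bounds=(lo,hi),max_nfev=40).x
u=np.array([.2588,.9659,0]);v=np.array([-u[1],u[0],0]);C=np.array([.5375,.315,0])
def rot(t):
    z=np.sin(t)*u-np.cos(t)*np.array([0,0,1]);y=-v;return Ro.from_matrix(np.c_[np.cross(y,z),y,z])
def pos(a,b,z): return C+a*u+b*v+[0,0,z]
def err(q,p,R): a,b=FK(q);return np.linalg.norm(b-p)*1000,np.degrees((a.inv()*R).magnitude())
E
python3 - <<'E'
from plan import *
print(f.cost,P.round(3));print(np.abs(np.array(res(P,S)).reshape(-1,6)).max(1).round(1))
rng=np.random.default_rng(0)
for t in(.42,.55):
    p,R=pos(-.129,0,.054),rot(t);sol=[]
    for i in range(60):
        q=ik(rng.uniform(lo,hi),p,R)
        e=err(q,p,R)
        if e[0]<1.5 and e[1]<1: sol.append(q)
    sol=np.array(sorted(sol,key=lambda q:q[2]));print(t,len(sol));print(sol[::max(1,len(sol)//8)].round(2))
E
```

```text
1.0979466467277477 [ 2.720e-01  5.580e-01  4.280e-01  3.600e-01 -1.000e-03  1.571e+00
 -0.000e+00  1.000e-03 -0.000e+00  0.000e+00 -3.600e-02 -1.700e-02
  0.000e+00]
[0.8 0.2 0.2 0.3 0.4 0.2 0.2 0.2]
0.42 31
[[ 0.62  0.91 -1.27  2.09  1.01  0.62 -1.45]
 [ 0.62  0.91 -1.27  2.09  1.01  0.62 -1.45]
 [ 0.56  0.81 -1.12  2.1   0.83  0.49 -1.29]
 [ 0.49  0.73 -0.98  2.1   0.62  0.41 -1.1 ]
 [ 0.42  0.67 -0.88  2.11  0.42  0.36 -0.91]
 [ 0.35  0.63 -0.76  2.11  0.18  0.33 -0.69]
 [ 0.25  0.58 -0.63  2.12 -0.1   0.32 -0.42]
 [-0.01  0.52 -0.27  2.14 -0.69  0.37  0.14]
 [-0.22  0.5  -0.    2.16 -0.95  0.46  0.38]
 [-0.6   0.55  0.51  2.19 -1.24  0.68  0.65]
 [-0.74  0.61  0.73  2.2  -1.32  0.81  0.73]]
0.55 32
[[ 0.71  0.96 -1.27  2.14  1.03  0.49 -1.39]
 [ 0.66  0.88 -1.16  2.14  0.87  0.39 -1.25]
 [ 0.63  0.83 -1.1   2.14  0.75  0.34 -1.14]
 [ 0.56  0.75 -0.96  2.15  0.38  0.26 -0.79]
 [ 0.41  0.65 -0.73  2.16 -0.34  0.24 -0.1 ]
 [ 0.33  0.61 -0.62  2.16 -0.63  0.27  0.18]
 [ 0.29  0.6  -0.56  2.17 -0.74  0.29  0.28]
 [-0.24  0.53  0.14  2.21 -1.32  0.59  0.81]]
```

```bash
cat > sim.py <<'E'
from plan import *
d1,d3,d5,d7,o1,o7,o5,o3,a3,a5,b1,b3,b5=P;Sg=[-1,1,-1,1,-1,1,-1];O=[o1,0,o3,0,o5,0,o7]
def zy(a,b):
    c,s,e,f=np.cos(a),np.sin(a),np.cos(b),np.sin(b);return np.array([[c*e,-s,c*f],[s*e,c,s*f],[-f,0,e]])
def fkj(q):
    a=-q[0]+o1;A=zy(a,q[1]);p=np.array([0,0,d1]);e=np.array([0,0,1.])
    ax=[-e,A[:,1]];pt=[p,p];p1=p+A@[a3,b1,d3];B=A@zy(-q[2]+o3,q[3]);ax+=[-A[:,2],B[:,1]];pt+=[p1,p1]
    p2=p1+B@[a5,b3,d5];G=B@zy(-q[4]+o5,q[5]);ax+=[-B[:,2],G[:,1],-G[:,2]];pt+=[p2,p2,p2]
    p3=p2+G@[0,b5,d7];T=G@zy(-q[6]+o7,0);ax=np.array(ax);J=np.r_[np.cross(ax,p3-np.array(pt)).T,ax.T];return T,p3,J
def step(q,p,R,w=.3,lam=.02,n=6):
    for _ in range(n):
        T,x,J=fkj(q);dw=Ro.from_matrix(R@T.T).as_rotvec();e=np.r_[p-x,w*dw];J=J*np.r_[1,1,1,w,w,w][:,None]
        free=np.ones(7,bool)
        for _ in range(4):
            Jf=J[:,free];dq=np.zeros(7);dq[free]=Jf.T@np.linalg.solve(Jf@Jf.T+lam**2*np.eye(6),e)
            bad=free&(((q+dq)>hi)&(q>hi-1e-3)|((q+dq)<lo)&(q<lo+1e-3))
            if not bad.any():break
            free&=~bad
        q=np.clip(q+np.clip(dq,-.15,.15),lo,hi)
    return q
def run(q,p,R,wps,ds=.04,**k):
    """wps: list of (pos,spin abs from R0); commanded restarts from reached pose like the tool does"""
    n=0;T,x,_=fkj(q);R0=R;s0=0;p0=p;zmin=9
    for (pt,s) in wps:
        m=max(1,int(np.ceil(max(np.linalg.norm(pt-p0)/ds,abs(s-s0)/.16))))
        for i in range(1,m+1):
            f=i/m;q=step(q,p0+(pt-p0)*f,R0@Ro.from_euler('z',s0+(s-s0)*f).as_matrix(),**k);n+=1
        p0,s0=pt,s
    return q,n
q0=np.array([-1.549,-.437,1.316,2.348,-.077,.634,-.432])
E
cat > search.py <<'E'
from sim import *
T,x,_=fkj(q0);print(x,(x-[.39,.1145,.2228]).round(4))
goal=pos(-.22,0,.10);rng=np.random.default_rng(1);best=[]
import time;t0=time.time()
while time.time()-t0<240:
    nv=rng.integers(1,4);w=[]
    for _ in range(nv):
        az=rng.uniform(-1.3,1.0);r=rng.uniform(.35,.95);w.append((np.array([r*np.cos(az),r*np.sin(az),rng.uniform(.4,.9)]),rng.choice([0,0,0,-1.2,1.2,-.6,.6])))
    w.append((pos(-.22,0,.40),0));w.append((goal,0))
    q,n=run(q0.copy(),x,T,w,n=3)
    Tq,xq,_=fkj(q);e=np.linalg.norm(xq-goal)*1000
    if e<25:
        q2,_=run(q0.copy(),x,T,w,n=8,lam=.005,w=.6);e2=np.linalg.norm(fkj(q2)[1]-goal)*1000
        best.append((e2>25,n,e,e2,[(a.round(2).tolist(),float(s)) for a,s in w[:-2]],q.round(2).tolist()))
best.sort(key=lambda b:b[:2]);print(len(best))
for b in best[:6]:print(b)
E
timeout 400 python3 search.py
```

```text
[0.38978491 0.11453976 0.22274448] [-0.0002  0.     -0.0001]
1623
(np.False_, 18, np.float64(0.00021523172532056793), np.float64(1.2719202621569003e-13), [([0.37, 0.06, 0.43], 0.0)], [-0.62, 0.58, 0.94, 2.28, -1.31, 1.05, 0.97])
(np.False_, 19, np.float64(0.00021551547644543145), np.float64(3.925231146709438e-14), [([0.33, 0.22, 0.42], -0.6)], [-0.62, 0.58, 0.94, 2.28, -1.31, 1.05, 0.97])
(np.False_, 20, np.float64(0.00038578013278931395), np.float64(8.777083671441753e-14), [([0.32, 0.16, 0.45], -0.6)], [-0.53, 0.52, 0.79, 2.27, -1.28, 0.95, 0.92])
(np.False_, 20, np.float64(0.00021392130331014612), np.float64(3.387999773988765e-13), [([0.36, 0.0, 0.46], 0.0)], [-0.62, 0.58, 0.94, 2.28, -1.31, 1.05, 0.97])
(np.False_, 21, np.float64(0.00021386149536883648), np.float64(1.942890293094024e-13), [([0.42, -0.03, 0.48], -0.6)], [-0.62, 0.58, 0.94, 2.28, -1.31, 1.05, 0.97])
(np.False_, 22, np.float64(0.00021396238410947578), np.float64(6.798699777552591e-14), [([0.43, -0.12, 0.43], -0.6)], [-0.62, 0.58, 0.94, 2.28, -1.31, 1.05, 0.97])
```

```bash
cat > sim2.py <<'E'
from sim import *
import sim
def cstep(q,p,R,w=.3,lam=.02,n=6,mid=0,mode=0):
    for _ in range(n):
        T,x,J=fkj(q);dw=Ro.from_matrix(R@T.T).as_rotvec();e=np.r_[p-x,w*dw];J=J*np.r_[1,1,1,w,w,w][:,None]
        Ji=J.T@np.linalg.inv(J@J.T+lam**2*np.eye(6));dq=Ji@e
        if mid: dq=dq+(np.eye(7)-Ji@J)@(mid*((lo+hi)/2-q))
        q=np.clip(q+np.clip(dq,-.15,.15),lo,hi)
    return q
def rel(q,p,R,rows,**k):
    for r in rows: q=cstep(q,p+R@np.array(r[:3]),R@Ro.from_euler('z',r[3]).as_matrix(),**k)
    return q
E
python3 - <<'E'
from sim2 import *
qF=np.array([-1.454,-.417,1.201,1.807,-.114,1.23,-.487]);T,x,_=fkj(qF)
rows=[[-0.01,0.001,0.02,0],[-0.03,0.002,0.06,0],[-0.052,0.004,0.104,0],[-0.075,0.006,0.15,0],[-0.098,0.008,0.195,0],[-0.117,0.009,0.233,0],[-0.13,0.009,0.26,0],[-0.135,0.009,0.269,0],[-0.135,0.009,0.269,0]]
qE=np.array([-2.455,.112,1.237,1.005,-.153,1.542,-1.561]);TE,xE,_=fkj(qE)
rE=[[-.511*f,.458*f,.021*f,0] for f in np.linspace(.05,1,18)]
qH=np.array([-1.478,.546,1.064,.086,-.952,2.002,-1.593]);TH,xH,_=fkj(qH);rH=[[-.045,0,.011,0],[-.09,0,.022,0],[-.137,0,.033,0],[-.137,0,.033,0],[-.137,0,.033,0]]
qD=np.array([-.224,.536,-.262,2.001,.227,.632,-.897]);TD,xD,_=fkj(qD)
print("true G [-1.549 -.437 1.316 2.348 -.077 .634 -.432]; F [-1.454 -.417 1.201 1.807 -.114 1.23 -.487]; E [-2.455 .112 1.237 1.005 -.153 1.542 -1.561]")
for k in(dict(),dict(n=20),dict(lam=.1),dict(lam=.005,n=20),dict(w=.1),dict(w=1),dict(w=1,lam=.1,n=20),dict(mid=.05),dict(n=1)):
    print(k,rel(qF.copy(),x,T,rows,**k).round(2),rel(qE.copy(),xE,TE,rE,**k).round(2),rel(qH.copy(),xH,TH,rH,**k).round(2))
E
```

```text
true G [-1.549 -.437 1.316 2.348 -.077 .634 -.432]; F [-1.454 -.417 1.201 1.807 -.114 1.23 -.487]; E [-2.455 .112 1.237 1.005 -.153 1.542 -1.561]
{} [-1.98 -0.44  1.32  2.37  0.21  0.48 -0.49] [-1.49 -0.44  1.19  1.8  -0.07  1.23 -0.53] [-2.62 -0.01  1.19  1.14  0.05  1.46 -1.67]
{'n': 20} [-1.98 -0.44  1.32  2.37  0.23  0.48 -0.5 ] [-1.48 -0.44  1.19  1.8  -0.08  1.23 -0.52] [-2.62 -0.01  1.19  1.14  0.05  1.46 -1.67]
{'lam': 0.1} [-1.89 -0.44  1.32  2.37  0.22  0.47 -0.56] [-1.49 -0.44  1.19  1.8  -0.06  1.23 -0.54] [-2.62  0.04  1.3   1.11 -0.04  1.48 -1.6 ]
{'lam': 0.005, 'n': 20} [-1.99 -0.44  1.32  2.37  0.23  0.48 -0.5 ] [-1.48 -0.44  1.19  1.8  -0.08  1.23 -0.52] [-2.62 -0.01  1.19  1.14  0.05  1.46 -1.67]
{'w': 0.1} [-1.97 -0.44  1.32  2.37  0.24  0.45 -0.53] [-1.49 -0.44  1.19  1.8  -0.06  1.23 -0.53] [-2.62 -0.01  1.19  1.14  0.05  1.47 -1.66]
{'w': 1} [-1.98 -0.44  1.32  2.37  0.21  0.48 -0.48] [-1.49 -0.44  1.19  1.8  -0.07  1.23 -0.53] [-2.62 -0.01  1.19  1.14  0.05  1.46 -1.67]
{'w': 1, 'lam': 0.1, 'n': 20} [-1.91 -0.44  1.32  2.35  0.17  0.52 -0.49] [-1.48 -0.44  1.19  1.8  -0.08  1.23 -0.52] [-2.62 -0.01  1.19  1.14  0.05  1.46 -1.67]
{'mid': 0.05} [-1.99 -0.44  1.32  2.36  0.27  0.48 -0.55] [-0.03  0.01  0.17  1.76 -0.57  1.35 -0.01] [-1.23  0.07 -0.26  1.06  0.09  1.47 -1.72]
{'n': 1} [-1.97 -0.44  1.32  2.37  0.12  0.48 -0.38] [-1.66 -0.44  1.04  1.84  0.27  1.25 -0.9 ] [-2.2  -0.09  1.24  0.84 -0.28  1.57 -1.51]
```

The plain clipped damped-least-squares model reproduces the arm's behaviour closely, so I'll search with it.

```bash
cat > search2.py <<'E'
from sim2 import *
import sim,time
sim.step=cstep
T,x,_=fkj(q0);goal=pos(-.22,0,.06);rng=np.random.default_rng(2);best=[];t0=time.time();N=0
fin=[(pos(-.24,0,.35),0),(goal,0),(pos(-.125,0,.055),0)]
while time.time()-t0<330:
    nv=rng.integers(1,4);w=[];N+=1
    for _ in range(nv):
        az=rng.uniform(-1.5,1.0);r=rng.uniform(.3,1.0);w.append((np.array([r*np.cos(az),r*np.sin(az),rng.uniform(.3,1.0)]),rng.choice([0,0,0,-1.5,1.5,-.7,.7])))
    ww=w+fin
    def ev(**k):
        q,n=run(q0.copy(),x,T,ww,**k);Tq,xq,_=fkj(q);return np.linalg.norm(xq-fin[-1][0])*1000+np.degrees(Ro.from_matrix(Tq.T@T).magnitude()),n,q
    e,n,q=ev(n=3,ds=.05)
    if e<5:
        e2=ev(n=8,lam=.1)[0];e3=ev(n=2,ds=.03,w=.6)[0];lim=np.minimum(q-lo,hi-q).min()
        best.append(((e2>5)+(e3>5),n,lim.round(2),e2.round(1),e3.round(1),[(a.round(2).tolist(),float(s)) for a,s in w],q.round(2).tolist()))
best.sort(key=lambda b:b[:2]);print(N,len(best))
for b in best[:12]:print(b)
E
timeout 500 python3 search2.py
```

```text
13212 648
(np.False_, 33, np.float64(0.04), np.float64(0.1), np.float64(0.0), [([0.07, -0.29, 0.56], -1.5)], [-0.13, 0.52, -0.03, 2.21, -1.28, 0.48, 0.74])
(np.False_, 35, np.float64(0.19), np.float64(0.1), np.float64(0.0), [([0.48, -0.09, 0.9], 1.5)], [0.05, 0.54, -0.27, 2.2, -1.13, 0.38, 0.6])
(np.False_, 35, np.float64(0.1), np.float64(0.1), np.float64(0.0), [([0.47, 0.03, 0.94], 1.5)], [-0.05, 0.52, -0.14, 2.2, -1.22, 0.43, 0.68])
(np.False_, 35, np.float64(0.0), np.float64(1.0), np.float64(2.4), [([0.63, 0.07, 0.89], 1.5)], [-0.23, 0.52, 0.1, 2.22, -1.32, 0.54, 0.78])
(np.False_, 35, np.float64(0.11), np.float64(0.1), np.float64(0.0), [([0.44, -0.0, 0.93], 1.5)], [-0.03, 0.53, -0.17, 2.2, -1.21, 0.42, 0.67])
(np.False_, 35, np.float64(0.02), np.float64(0.1), np.float64(0.0), [([0.21, -0.22, 0.36], -0.7), ([0.34, 0.07, 0.51], 0.0), ([0.35, 0.09, 0.43], 0.7)], [-0.17, 0.52, 0.01, 2.21, -1.3, 0.5, 0.75])
(np.False_, 37, np.float64(0.02), np.float64(0.1), np.float64(0.0), [([0.58, 0.05, 0.96], 1.5)], [-0.16, 0.52, 0.0, 2.21, -1.3, 0.5, 0.75])
(np.False_, 37, np.float64(0.08), np.float64(0.1), np.float64(0.0), [([0.4, 0.06, 0.99], 1.5)], [-0.07, 0.52, -0.11, 2.21, -1.24, 0.45, 0.7])
(np.False_, 37, np.float64(0.04), np.float64(0.1), np.float64(0.0), [([0.49, 0.05, 0.97], 1.5)], [-0.13, 0.52, -0.03, 2.21, -1.28, 0.48, 0.74])
(np.False_, 37, np.float64(0.01), np.float64(0.1), np.float64(0.0), [([0.51, 0.07, 0.99], 0.7)], [-0.18, 0.52, 0.02, 2.22, -1.31, 0.51, 0.76])
(np.False_, 38, np.float64(0.0), np.float64(0.1), np.float64(1.4), [([0.1, -0.31, 0.67], 0.0), ([0.32, 0.15, 0.39], 0.0)], [-0.21, 0.52, 0.06, 2.22, -1.32, 0.53, 0.77])
(np.False_, 38, np.float64(0.09), np.float64(0.1), np.float64(0.0), [([0.37, 0.07, 0.4], 0.0), ([0.35, 0.08, 0.43], 0.0), ([0.6, -0.08, 0.93], 1.5)], [-0.06, 0.52, -0.13, 2.21, -1.23, 0.44, 0.69])
```

```bash
python3 - <<'E'
from sim2 import *
T,x,_=fkj(q0);via=np.array([.48,-.09,.9]);d=T.T@(via-x);print(d.round(4))
for k in(dict(),dict(lam=.1)):
    q=q0.copy()
    for i in range(1,15):
        f=i/14;q=cstep(q,x+(via-x)*f,T@Ro.from_euler('z',1.5*f).as_matrix(),**k)
        if i%3==2:print(q.round(2),fkj(q)[1].round(3))
    print(np.degrees(Ro.from_matrix(fkj(q)[0].T@T@Ro.from_euler('z',1.5).as_matrix()).magnitude()))
E
```

```text
[ 0.2018  0.1507 -0.6672]
[-1.26 -0.39  1.08  2.16 -0.16  0.92 -0.59] [0.403 0.085 0.319]
[-1.06 -0.34  0.96  1.82 -0.22  1.3  -0.89] [0.422 0.041 0.465]
[-1.04 -0.2   1.12  1.41 -0.34  1.68 -1.13] [ 0.441 -0.002  0.61 ]
[-0.17  0.25  1.    0.76 -0.96  2.   -1.27] [ 0.553 -0.083  0.787]
[ 0.58  0.86  0.04  0.08 -1.32  2.   -2.74] [ 0.73  -0.166  0.726]
54.78895328493029
[-1.27 -0.4   1.08  2.16 -0.15  0.92 -0.6 ] [0.403 0.085 0.319]
[-1.08 -0.35  0.97  1.82 -0.21  1.3  -0.9 ] [0.422 0.041 0.465]
[-1.05 -0.22  1.11  1.42 -0.33  1.67 -1.15] [ 0.441 -0.002  0.61 ]
[-1.04 -0.04  1.32  1.04 -0.56  1.98 -1.37] [0.435 0.007 0.743]
[ 0.49  0.4   0.49  0.14 -1.32  2.   -2.02] [ 0.563 -0.104  0.934]
30.869816029853887
```

```bash
cat > search3.py <<'E'
from sim2 import *
import time
T,x,_=fkj(q0);rng=np.random.default_rng(5);best=[];t0=time.time();N=0
fin=[(pos(-.24,0,.35),0),(pos(-.22,0,.06),0),(pos(-.125,0,.055),0)]
def ev(w,ds,**k):
    q=q0.copy();p0,s0=x,0.;n=0
    for pt,s in w:
        m=max(1,int(np.ceil(max(np.linalg.norm(pt-p0)/ds,abs(s-s0)/.17))))
        for i in range(1,m+1):
            f=i/m;R=T@Ro.from_euler('z',s0+(s-s0)*f).as_matrix();q=cstep(q,p0+(pt-p0)*f,R,**k);n+=1
        Tq,xq,_=fkj(q)
        if np.linalg.norm(xq-pt)>.004 or np.trace(Tq.T@R)<2.9985:return None
        p0,s0=pt,s
    return n,q
while time.time()-t0<400:
    nv=rng.integers(1,5);w=[];N+=1
    for _ in range(nv):
        az=rng.uniform(-1.8,.8);r=rng.uniform(.3,.85);w.append((np.array([r*np.cos(az),r*np.sin(az),rng.uniform(.3,.8)]),rng.choice([0,0,-1.5,1.5,-2.2,2.2,-.7,.7])))
    r=ev(w+fin,.05,n=4)
    if r:
        a=ev(w+fin,.05,n=8,lam=.1);b=ev(w+fin,.04,n=3,w=.6);q=r[1]
        best.append(((a is None)+(b is None),r[0],np.minimum(q-lo,hi-q).min().round(2),[(c.round(2).tolist(),float(s)) for c,s in w],q.round(2).tolist()))
best.sort(key=lambda b:b[:2]);print(N,len(best))
for b in best[:10]:print(b)
E
timeout 560 python3 search3.py
```

```text
Traceback (most recent call last):
  File "search3.py", line 21, in <module>
    a=ev(w+fin,.05,n=8,lam=.1);b=ev(w+fin,.04,n=3,w=.6);q=r[1]
                                 ~~^^^^^^^^^^^^^^^^^^^^
TypeError: ev() got multiple values for argument 'w'
```

```bash
sed -i 's/def ev(w,ds/def ev(W,ds/; s/for pt,s in w:/for pt,s in W:/; s/t0<400/t0<150/' search3.py; timeout 300 python3 search3.py
```

```text
17088 15
(0, 37, np.float64(0.01), [([0.32, 0.05, 0.55], 1.5), ([0.7, 0.34, 0.39], 1.5)], [-0.18, 0.52, 0.03, 2.22, -1.31, 0.51, 0.76])
(0, 38, np.float64(0.01), [([0.36, 0.31, 0.7], 1.5), ([0.77, 0.29, 0.36], 0.0)], [-0.19, 0.52, 0.03, 2.22, -1.31, 0.51, 0.76])
(0, 40, np.float64(0.03), [([0.34, 0.21, 0.65], 1.5), ([0.75, 0.04, 0.51], 2.2)], [-0.15, 0.52, -0.01, 2.21, -1.29, 0.49, 0.75])
(0, 46, np.float64(0.0), [([0.3, 0.06, 0.78], 0.7), ([0.26, 0.14, 0.65], 0.7), ([0.57, 0.54, 0.35], 0.7)], [-0.2, 0.52, 0.06, 2.22, -1.32, 0.52, 0.77])
(0, 46, np.float64(0.0), [([0.35, 0.07, 0.63], 0.7), ([0.56, 0.55, 0.34], 0.7), ([0.77, 0.21, 0.39], 0.0)], [-0.23, 0.52, 0.09, 2.22, -1.32, 0.54, 0.78])
(0, 50, np.float64(0.01), [([0.32, 0.07, 0.76], 1.5), ([0.76, 0.34, 0.62], 0.0), ([0.54, -0.16, 0.56], -1.5)], [-0.19, 0.52, 0.04, 2.22, -1.31, 0.52, 0.76])
(0, 52, np.float64(0.18), [([0.34, 0.04, 0.48], 0.7), ([0.21, -0.22, 0.6], 1.5), ([0.25, 0.23, 0.51], 0.7), ([0.63, 0.5, 0.66], 0.0)], [0.04, 0.53, -0.26, 2.2, -1.14, 0.38, 0.61])
(0, 57, np.float64(0.14), [([0.26, 0.16, 0.31], 1.5), ([0.42, 0.25, 0.42], 1.5), ([0.84, -0.07, 0.44], -0.7), ([0.56, -0.12, 0.56], -2.2)], [-0.0, 0.53, -0.2, 2.2, -1.18, 0.41, 0.65])
(0, 58, np.float64(0.03), [([0.52, 0.01, 0.58], 2.2), ([0.68, -0.37, 0.33], 1.5), ([0.3, 0.07, 0.42], -1.5)], [-0.14, 0.52, -0.03, 2.21, -1.29, 0.49, 0.74])
(0, 64, np.float64(0.0), [([0.04, -0.3, 0.48], 0.0), ([0.32, 0.27, 0.45], -2.2), ([0.33, -0.38, 0.4], 0.7), ([0.29, -0.11, 0.33], 0.7)], [-0.21, 0.52, 0.07, 2.22, -1.32, 0.53, 0.78])
```

```bash
cat > leg.py <<'E'
import sys
from sim2 import *
from cell import arm
s=arm.observe();q=np.array(s["joints"]);p=s["position"];R=Ro.from_rotvec(s["ee_rot"]).as_matrix();T0=fkj(q0)[0]
D=R.T@T0;cur=-np.arctan2(D[1,0],D[0,0]);z=R[:,2]
print("clock",s["clock"],"q",q.round(2),"p",p.round(3),"spin now",round(cur,3),"toolz",(z@u).round(3),(z@v).round(3),z[2].round(3))
a=[float(t) for t in sys.argv[1:]];P=[(np.array(a[i:i+3]),a[i+3]) for i in range(0,len(a),4)]
p0,c=p,cur
for w,sp in P: print("shift",(R.T@(w-p)).round(4),"spin",round(sp-cur,3),"rows",max(np.linalg.norm(w-p0)/.05,abs(sp-c)/.17).round(1));p0,c=w,sp
E
python3 leg.py .34 .21 .65 1.5 .75 .04 .51 2.2
```

```text
clock 28.7 q [-1.55 -0.44  1.32  2.35 -0.08  0.63 -0.43] p [0.391 0.114 0.223] spin now 0.001 toolz 0.514 -0.023 -0.857
shift [ 0.286  -0.0726 -0.3268] spin 1.499 rows 8.8
shift [ 0.1741  0.3679 -0.2266] spin 2.199 rows 9.3
```

Leg 1 in 10 rows with the spin, then a hold.

Request:
jog_arm --pt "0.0286 -0.0073 -0.0327 0.15" --pt "0.0572 -0.0145 -0.0654 0.3" --pt "0.0858 -0.0218 -0.098 0.45" --pt "0.1144 -0.029 -0.1307 0.6" --pt "0.143 -0.0363 -0.1634 0.75" --pt "0.1716 -0.0436 -0.1961 0.9" --pt "0.2002 -0.0508 -0.2288 1.05" --pt "0.2288 -0.0581 -0.2614 1.2" --pt "0.2574 -0.0653 -0.2941 1.35" --pt "0.286 -0.0726 -0.3268 1.5" --pt "0.286 -0.0726 -0.3268 1.5"

```text
clock: 30.08
position: [0.3401, 0.211, 0.6528]
ee_rot: [-2.589, 0.285, -0.145]
force: [0.4, -0.2, -0.4]
width: 0.005
gripper_force: 0.0
```

```bash
python3 leg.py .75 .04 .51 2.2 .475 .083 .35 0; python3 - <<'E'
from sim2 import *
T,x,_=fkj(q0);q=q0.copy();v1=np.array([.34,.21,.65])
for i in range(1,11):q=cstep(q,x+(v1-x)*i/10,T@Ro.from_euler('z',.15*i).as_matrix(),n=4)
print("sim",q.round(2))
E
```

```text
clock 30.075 q [-0.7  -0.26  0.25  1.46 -0.32  1.54 -2.3 ] p [0.34  0.211 0.653] spin now 1.5 toolz 0.517 -0.025 -0.856
shift [0.431  0.1459 0.1028] spin 0.7 rows 9.3
sim [-0.63 -0.25  0.21  1.46 -0.35  1.55 -2.27]Traceback (most recent call last):
  File "leg.py", line 9, in <module>
    for w,sp in P: print("shift",(R.T@(w-p)).round(4),"spin",round(sp-cur,3),"rows",max(np.linalg.norm(w-p0)/.05,abs(sp-c)/.17).round(1));p0,c=w,sp
                                                                                    ^^^^^^^^^^^^^^^^^^^^^^^^^^^^^^^^^^^^^^^^^^^^^^^^^
AttributeError: 'float' object has no attribute 'round'
```

```bash
sed -i 's/\.round(1));p0/);p0/' leg.py; python3 leg.py .475 .083 .35 0 .75 .04 .51 2.2; python3 - <<'E'
from sim2 import *
q1=np.array([-.7,-.26,.25,1.46,-.32,1.54,-2.3]);T0=fkj(q0)[0]
def go(q,legs):
    p0=fkj(q)[1];s0=1.5
    for pt,s in legs:
        m=max(1,int(np.ceil(max(np.linalg.norm(pt-p0)/.05,abs(s-s0)/.17))))
        for i in range(1,m+1):
            f=i/m;R=T0@Ro.from_euler('z',s0+(s-s0)*f).as_matrix();q=cstep(q,p0+(pt-p0)*f,R,n=4)
        Tq,xq,_=fkj(q);print("  ",m,q.round(2),"err mm",(np.linalg.norm(xq-pt)*1e3).round(1),"deg",np.degrees(Ro.from_matrix(Tq.T@R).magnitude()).round(1));p0,s0=pt,s
fin=[(pos(-.24,0,.35),0),(pos(-.22,0,.06),0),(pos(-.125,0,.055),0)]
go(q1,fin);print();go(q1,[(np.array([.75,.04,.51]),2.2)]+fin)
E
```

```text
clock 30.075 q [-0.7  -0.26  0.25  1.46 -0.32  1.54 -2.3 ] p [0.34  0.211 0.653] spin now 1.5 toolz 0.517 -0.025 -0.856
shift [0.1463 0.24   0.2174] spin -1.5 rows 8.821224617750154
shift [0.431  0.1459 0.1028] spin 0.7 rows 12.941176470588236
   9 [-1.5  -0.32  1.32  1.98 -0.21  1.01 -0.3 ] err mm 25.1 deg 3.2
   6 [-2.11 -0.44  1.32  2.57  0.37  0.15 -0.43] err mm 296.3 deg 51.9
   2 [-2.31 -0.44  1.32  2.57  0.44  0.12 -0.57] err mm 341.9 deg 57.1

   10 [-0.2   0.58  0.71  0.93 -0.92  1.75 -2.23] err mm 0.0 deg 0.0
   13 [-0.23  0.04  0.34  1.94 -0.61  1.13  0.08] err mm 0.0 deg 0.0
   6 [-0.08  0.5   0.17  2.27 -1.24  0.64  0.89] err mm 0.0 deg 0.0
   2 [-0.23  0.52  0.09  2.22 -1.32  0.54  0.78] err mm 2.6 deg 0.8
```

Request:
jog_arm --pt "0.0431 0.0146 0.0103 0.07" --pt "0.0862 0.0292 0.0206 0.14" --pt "0.1293 0.0438 0.0308 0.21" --pt "0.1724 0.0584 0.0411 0.28" --pt "0.2155 0.073 0.0514 0.35" --pt "0.2586 0.0875 0.0617 0.42" --pt "0.3017 0.1021 0.072 0.49" --pt "0.3448 0.1167 0.0822 0.56" --pt "0.3879 0.1313 0.0925 0.63" --pt "0.431 0.1459 0.1028 0.7" --pt "0.431 0.1459 0.1028 0.7"

```text
clock: 31.45
position: [0.7513, 0.0372, 0.4992]
ee_rot: [-2.336, 1.163, 0.118]
force: [-0.2, -0.0, -0.6]
width: 0.007
gripper_force: 0.0
```

```bash
python3 leg.py .475 .083 .35 0; cat > s3.py <<'E'
from sim2 import *
from cell import arm
import sys
s=arm.observe();qs=np.array(s["joints"]);T0=fkj(q0)[0];R=Ro.from_rotvec(s["ee_rot"]).as_matrix();D=R.T@T0;c0=-np.arctan2(D[1,0],D[0,0])
fin=[(pos(-.24,0,.35),0),(pos(-.22,0,.06),0),(pos(-.125,0,.055),0)]
def go(q,legs,pr=True):
    p0=fkj(q)[1];s0=c0;es=[]
    for pt,s in legs:
        m=max(1,int(np.ceil(max(np.linalg.norm(pt-p0)/.05,abs(s-s0)/.17))))
        for i in range(1,m+1):
            f=i/m;Rr=T0@Ro.from_euler('z',s0+(s-s0)*f).as_matrix();q=cstep(q,p0+(pt-p0)*f,Rr,n=4)
        Tq,xq,_=fkj(q);e=np.linalg.norm(xq-pt)*1e3;g=np.degrees(Ro.from_matrix(Tq.T@Rr).magnitude());es.append(e+g)
        if pr:print("  ",m,q.round(2),"err mm",e.round(1),"deg",g.round(1))
        p0,s0=pt,s
    return q,max(es)
E
python3 - <<'E'
from s3 import *
go(qs,fin)
# best intermediate via to lift j5 margin
rng=np.random.default_rng(0);b=[]
for _ in range(300):
    az=rng.uniform(-.8,.4);r=rng.uniform(.5,.85);w=(np.array([r*np.cos(az),r*np.sin(az),rng.uniform(.4,.6)]),rng.choice([0,-.7,-1.4,.7,1.5,2.2]))
    q,e=go(qs,[w]+fin,False)
    if e<1:b.append((-(q-lo)[4].round(2),w[0].round(2).tolist(),float(w[1]),q.round(2).tolist()))
b.sort(key=lambda t:t[0]);print(len(b),*b[:4],sep="\n")
E
```

```text
clock 31.45 q [-0.2   0.59  0.72  0.94 -0.92  1.74 -2.22] p [0.751 0.037 0.499] spin now 2.206 toolz 0.511 -0.018 -0.859
shift [-0.1613  0.2504  0.1094] spin -2.206 rows 12.97670268314059
   13 [-0.23  0.04  0.35  1.94 -0.61  1.13  0.08] err mm 0.0 deg 0.0
   6 [-0.08  0.5   0.17  2.27 -1.24  0.64  0.9 ] err mm 0.0 deg 0.0
   2 [-0.23  0.52  0.09  2.22 -1.32  0.54  0.78] err mm 2.8 deg 0.9
133
(np.float64(-0.24), [0.38, -0.38, 0.43], -1.4, [0.1, 0.54, -0.33, 2.19, -1.08, 0.35, 0.55])
(np.float64(-0.24), [0.44, -0.4, 0.41], -0.7, [0.09, 0.54, -0.33, 2.19, -1.08, 0.35, 0.56])
(np.float64(-0.24), [0.41, -0.39, 0.42], -1.4, [0.1, 0.54, -0.33, 2.19, -1.08, 0.35, 0.55])
(np.float64(-0.23), [0.38, -0.33, 0.52], -1.4, [0.08, 0.54, -0.31, 2.19, -1.09, 0.36, 0.57])
```

```bash
python3 leg.py .44 -.40 .41 -.7 | tail -1
```

```text
shift [ 0.146   0.491  -0.1835] spin -2.906 rows 17.094349741964116
```

Request:
jog_arm --pt "0.008 0.027 -0.01 -0.16" --pt "0.016 0.055 -0.02 -0.32" --pt "0.024 0.082 -0.031 -0.48" --pt "0.032 0.109 -0.041 -0.65" --pt "0.041 0.136 -0.051 -0.81" --pt "0.049 0.164 -0.061 -0.97" --pt "0.057 0.191 -0.071 -1.13" --pt "0.065 0.218 -0.082 -1.29" --pt "0.073 0.246 -0.092 -1.45" --pt "0.081 0.273 -0.102 -1.61" --pt "0.089 0.3 -0.112 -1.78" --pt "0.097 0.327 -0.122 -1.94" --pt "0.105 0.355 -0.133 -2.1" --pt "0.114 0.382 -0.143 -2.26" --pt "0.122 0.409 -0.153 -2.42" --pt "0.13 0.436 -0.163 -2.58" --pt "0.138 0.464 -0.173 -2.74" --pt "0.146 0.491 -0.1835 -2.906" --pt "0.146 0.491 -0.1835 -2.906"

```text
clock: 33.83
position: [0.4373, -0.4006, 0.4129]
ee_rot: [-1.584, -2.427, -0.771]
force: [0.2, 0.2, -0.2]
width: 0.007
gripper_force: 0.0
```

```bash
python3 leg.py .4754 .0832 .35 0; python3 -c "
from s3 import *
go(qs,fin)"
```

```text
clock 33.825 q [ 0.73  0.5   0.31  1.2  -0.56  1.82  1.4 ] p [ 0.437 -0.401  0.413] spin now -0.704 toolz 0.513 -0.023 -0.858
shift [0.353  0.164  0.2966] spin 0.704 rows 9.78649045385456
   10 [ 0.03  0.06  0.07  1.92 -0.6   1.12  0.06] err mm 0.0 deg 0.0
   6 [ 0.14  0.5  -0.12  2.25 -1.11  0.52  0.77] err mm 0.0 deg 0.0
   2 [-0.02  0.53 -0.18  2.2  -1.2   0.41  0.66] err mm 0.0 deg 0.0
```

Request:
jog_arm --pt "0.032 0.0149 0.027 0.064" --pt "0.064 0.0298 0.054 0.128" --pt "0.096 0.0447 0.081 0.192" --pt "0.128 0.0596 0.108 0.256" --pt "0.16 0.0745 0.135 0.32" --pt "0.193 0.0895 0.162 0.384" --pt "0.225 0.104 0.189 0.448" --pt "0.257 0.119 0.216 0.512" --pt "0.289 0.134 0.243 0.576" --pt "0.321 0.149 0.27 0.64" --pt "0.353 0.164 0.2966 0.704" --pt "0.353 0.164 0.2966 0.704"

```text
clock: 35.33
position: [0.4751, 0.0896, 0.3513]
ee_rot: [-2.204, -1.656, -0.619]
force: [-0.5, -0.3, -0.7]
width: 0.007
gripper_force: 0.0
```

```bash
python3 leg.py .4806 .1025 .065 0; python3 -c "
from s3 import *
go(qs,fin[1:])"; python3 look.py
```

```text
clock 35.325 q [ 0.03  0.06  0.06  1.92 -0.6   1.12  0.06] p [0.475 0.09  0.351] spin now -0.006 toolz 0.515 -0.018 -0.857
shift [-0.1356 -0.0006  0.2525] spin 0.006 rows 5.732525329610288
   6 [ 0.14  0.5  -0.12  2.25 -1.11  0.52  0.77] err mm 0.0 deg 0.0
   2 [-0.02  0.53 -0.18  2.2  -1.2   0.41  0.66] err mm 0.0 deg 0.0
clock 35.325 tcp rack -0.2338 0.0019 0.3513 toolz in rack 0.515 -0.018 -0.857 j [ 0.025  0.057  0.059  1.921 -0.599  1.116  0.058] F [-0.5 -0.3 -0.7]
wrist handle 287 end x [-0.1626 -0.1266] y [-0.007  -0.0001  0.007 ] z 0.0587
top handle 87 end x [-0.1673 -0.129 ] y [-0.0087 -0.0014  0.0063] z 0.0612
scene handle 50 end x [-0.1637 -0.1298] y [-0.0114 -0.0057  0.0042] z 0.0578
```

Request:
jog_arm --pt "-0.015 0 0.025 0" --pt "-0.04 0 0.073 0" --pt "-0.067 0 0.123 0.002" --pt "-0.095 0 0.175 0.004" --pt "-0.12 0 0.223 0.006" --pt "-0.134 -0.0006 0.25 0.006" --pt "-0.14 -0.0006 0.261 0.006" --pt "-0.14 -0.0006 0.261 0.006"

```text
clock: 36.48
position: [0.4828, 0.0969, 0.0544]
ee_rot: [-2.218, -1.641, -0.617]
force: [-0.1, 0.6, -0.2]
width: 0.006
gripper_force: 0.0
```

```bash
python3 look.py; python3 leg.py .504 .1899 .055 0; python3 - <<'E'
import numpy as np,cv2
a=np.load("l_scene.npz")["color"][60:230,260:480,::-1];cv2.imwrite("pics/s8.png",cv2.resize(a,(770,595),interpolation=cv2.INTER_CUBIC))
E
```

```text
clock 36.475 tcp rack -0.2248 -0.0036 0.0544 toolz in rack 0.513 -0.022 -0.858 j [ 0.152  0.511 -0.118  2.241 -1.117  0.52   0.781] F [-0.1  0.6 -0.2]
wrist handle 2193 end x [-0.1663 -0.1264] y [-0.0071  0.      0.0071] z 0.0586
top handle 86 end x [-0.1673 -0.1295] y [-0.0086 -0.0013  0.006 ] z 0.0606
scene handle 50 end x [-0.1638 -0.13  ] y [-0.0106 -0.0058  0.0029] z 0.0576
clock 36.625 q [ 0.15  0.51 -0.12  2.24 -1.12  0.52  0.78] p [0.483 0.097 0.056] spin now 0.005 toolz 0.514 -0.024 -0.858
shift [ 0.0805 -0.0075  0.0493] spin -0.005 rows 1.894034947422862
```

View pics/s8.png

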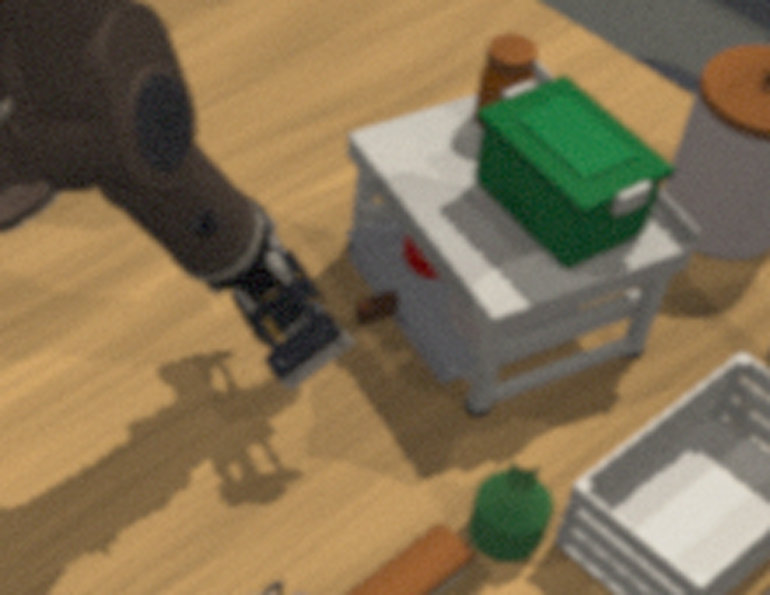

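The scene crop shows the leaned gripper at (300,330) facing the handle at (378,305), with the bowl visible at (420,258). I'll push gently along the rack axis.

Request:
jog_arm --pt "0.01 -0.002 0.006 0" --pt "0.022 -0.004 0.0135 0" --pt "0.032 -0.005 0.0196 0" --pt "0.038 -0.0055 0.0233 0" --pt "0.043 -0.006 0.0263 0" --pt "0.048 -0.006 0.0294 0" --pt "0.053 -0.0065 0.0325 0" --pt "0.058 -0.0065 0.0355 0" --pt "0.063 -0.007 0.0386 0" --pt "0.068 -0.007 0.0416 0" --pt "0.072 -0.007 0.0441 0" --pt "0.074 -0.0073 0.0453 0" --pt "0.074 -0.0073 0.0453 0"

```text
clock: 38.25
position: [0.5014, 0.1832, 0.0545]
ee_rot: [-2.216, -1.643, -0.619]
force: [-1.1, -4.7, 3.7]
width: 0.006
gripper_force: 2.4
```

```bash
python3 look.py; python3 -c "
from cell import arm;print(arm.observe()['force'])"
```

```text
clock 38.25 tcp rack -0.1366 0.0008 0.0545 toolz in rack 0.514 -0.023 -0.858 j [ 0.004  0.525 -0.18   2.211 -1.197  0.423  0.678] F [-1.1 -4.7  3.7]
wrist handle 1532 end x [-0.123  -0.1008] y [-0.0076 -0.0002  0.007 ] z 0.0586
top handle 47 end x [-0.1204 -0.1003] y [-0.0091 -0.0016  0.0065] z 0.0601
[-1.48796194 -3.9887767   3.61892452]
```

Request:
jog_arm --pt "0.001 0 0.0006 0" --pt "0.0025 0 0.0015 0" --pt "0.004 0 0.0024 0" --pt "0.005 0 0.003 0" --pt "0.006 0 0.0036 0" --pt "0.006 0 0.0036 0"

```text
clock: 39.15
position: [0.5032, 0.1897, 0.0543]
ee_rot: [-2.216, -1.643, -0.618]
force: [-2.1, -5.0, 4.6]
width: 0.004
gripper_force: 3.0
```

```bash
python3 look.py
```

```text
clock 39.15 tcp rack -0.13 0.0007 0.0543 toolz in rack 0.514 -0.023 -0.858 j [-0.009  0.527 -0.182  2.206 -1.199  0.417  0.667] F [-2.1 -5.   4.6]
wrist handle 1144 end x [-0.1166 -0.1005] y [-0.0076 -0.0001  0.007 ] z 0.0586
top handle 29 end x [-0.112  -0.1005] y [-0.0088 -0.0008  0.0059] z 0.0606
```

Request:
jog_arm --pt "0.001 0 0.0006 0" --pt "0.002 0 0.0012 0" --pt "0.002 0 0.0012 0"

```text
clock: 39.67
position: [0.5037, 0.1908, 0.0542]
ee_rot: [-2.218, -1.642, -0.618]
force: [-5.2, -10.8, 9.4]
width: 0.004
gripper_force: 5.9
```

Request:
jog_arm --pt "0.001 0 0.0006 0" --pt "0.002 0 0.0012 0" --pt "0.002 0 0.0012 0"

```text
clock: 40.05
position: [0.5044, 0.1914, 0.0539]
ee_rot: [-2.221, -1.642, -0.617]
force: [-7.3, -18.0, 14.2]
width: 0.004
gripper_force: 9.6
```

The force climbs to 20 N with almost no travel, so the tray is against the end stops. I'll back off and check.

Request:
jog_arm --pt "-0.004 0 -0.0024 0" --pt "-0.015 0 -0.009 0" --pt "-0.04 0 -0.024 0" --pt "-0.07 0 -0.042 0" --pt "-0.1 0 -0.06 0" --pt "-0.1 0 -0.06 0"

```text
clock: 40.8
position: [0.4701, 0.0802, 0.0541]
ee_rot: [-2.22, -1.64, -0.618]
force: [1.9, 0.5, -0.2]
width: 0.006
gripper_force: 0.0
```

```bash
python3 look.py; python3 - <<'E'
from h import *
d=load("l_wrist.npz");cv2.imwrite("pics/w9.png",d["color"][:,:,::-1])
u=np.array([.2588,.9659,0]);v=np.array([-u[1],u[0],0]);C=np.array([.5375,.315,0])
P=cloud(d);q=P-C;a,b,H=q@u,q@v,P[...,2];h,s,w=cv2.split(cv2.cvtColor(d["color"],cv2.COLOR_RGB2HSV));ok=d["z_map"]>0
k=ok&(H>.03)&(H<.064)&(abs(b)<.012)&(a<-.08)&(a>-.2)&(s>90);print("handle end 0.5%",np.percentile(a[k],[.5,2,50]).round(4))
for sg in(1,-1):
    k=ok&(H>.038)&(H<.052)&(abs(b*sg-.08)<.025)&(a<-.04)&(a>-.11);print("front wall top",sg,k.sum(),np.percentile(a[k],[2,20]).round(4) if k.sum() else 0,np.percentile(H[k],95).round(4) if k.sum() else 0)
k=ok&(((h<8)|(h>172))&(s>150))&(abs(a)<.1)&(abs(b)<.1);print("bowl",k.sum(),rect(np.c_[a[k],b[k]]) if k.sum()>5 else 0,np.percentile(H[k],[2,98]) if k.sum() else 0)
E
```

```text
clock 40.8 tcp rack -0.2442 0.0043 0.0541 toolz in rack 0.513 -0.024 -0.858 j [ 0.192  0.503 -0.117  2.264 -1.114  0.528  0.818] F [ 1.9  0.5 -0.2]
wrist handle 902 end x [-0.1159 -0.1007] y [-0.0082 -0.001   0.0059] z 0.0577
top handle 42 end x [-0.1164 -0.1002] y [-0.0097 -0.0031  0.0058] z 0.0597
scene handle 21 end x [-0.1143 -0.1009] y [-0.0122 -0.0054  0.0021] z 0.0566
handle end 0.5% [-0.1163 -0.1161 -0.1129]
front wall top 1 181 [-0.1006 -0.0934] 0.044
front wall top -1 268 [-0.1029 -0.0984] 0.0439
bowl 2 0 [0.05824061 0.05836263]
```

View pics/w9.png

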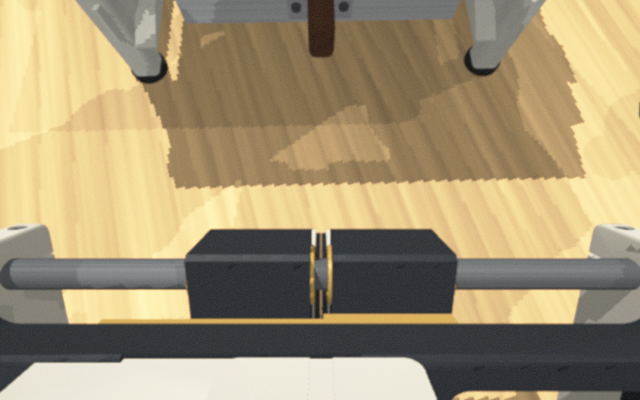

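The wrist view shows the tray straight between the rack legs, with the handle end at (322,50) just outside the deck. That puts the end at rack x ≈ −0.116, where home is −0.115. The gripper is clear, so I'll hand in.

```bash
python3 -c "
from cell import arm;print(arm.sign_off())"
```

```text
the job is handed in; nothing more can be done
None
```

I handed the job in at about 41 s of the 58 s: the red bowl was set on the tray floor beside the ramekin, and the tray is pushed against the end stops (handle end within about 1 mm of home) with the gripper clear; the bowl and pegs weren't visible under the deck in the last picture, and no verdict came back.

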